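Seat a lamp in the lever press and hold it at the third click

TASK

Lift the lamp with the rectangular metal flange out of the pulp tray by its finned heat sink, keeping off its lens, and set it down without a drop in the white nest of the lever press, flange fully down in the slot and lens facing away from the ram; then let go of it. Now press the lever down by its red grip to the third click counted from its rest, never on to the fourth, and stay there: the lever springs back if let go, so finish with the fingers still holding it down at the third click, the lamp clamped ready for its screws. Leave the two round-flanged lamps and everything else on the bench where they are.

Things in the scene. Friction and masses are not known exactly. Their poses are not given: they have to be found in the camera images.
- lamp_center (a point): the lamp to use, black with a rectangular bare-metal flange, about 0.35 kg, standing upright. Point at the centre of its finned heat sink, 30 mm above the lamp's underside; x along the optical axis to the lens, y across, z up. Heat sink (grip it here): 46 mm wide in y, 48 mm long in x (24 mm either way), from the underside to 26 mm above the point
- lamp_flange (a point): the same lamp: centre of its flange, 27 mm ahead (+x) of the heat sink's centre and 30 mm above the underside; same axes. The flange is a plate 6 mm thick (x), 70 mm wide (y), 60 mm high, down to the underside. Ahead of it a black barrel 50 mm across, then the glass lens from 26 to 38 mm ahead of the point: do not touch the glass
- round_lamp_a_center (a point): a lamp to leave alone: the same but with a round black flange 60 mm across; point and axes as for the lamp to use
- round_lamp_b_center (a point): another round-flanged lamp to leave alone; same point and axes
- tray: brown moulded-pulp tray, fixed, 124 x 330 mm, three pockets 105 mm apart along its y, a lamp in each; pocket floor 4 mm above the table, ridges 18 mm high (pimples to 22). Origin under its centre
- nest (a point): white nest of the lever press: point on the nest floor (20 mm above the table) in the middle of the flange slot. x points along the press away from the ram (the lens must point this way), z up. A lamp lowered in has its underside on this floor and its flange over this point, its heat-sink centre 27 mm behind (-x) and 30 mm up. Slot 10 mm in x by 74 mm in y: 2 mm of play each way
- press_fixture: the whole lever press, fixed, axes as the nest; origin on the table below the nest point. Heights above the table: seat cheeks ahead of the slot 74 mm, side walls of the slot 54 mm, keepers behind it 40 mm, all with sloping lead-ins; free 29 mm each side of the middle. Bearing block and plunger from 83 mm behind (-x) on, up to 145 mm high; cheeks at the axle 98 mm. Base plate ends 205 mm behind
- lever_axle (a point): the lever's axis, 165 mm behind (-x of) the nest and 80 mm above the table; axes as the nest. The lever swings in the press's middle plane, about this point's y, and points away from the nest
- lever_grip (a point): middle of the lever's red grip, 110 mm from the axis: a round bar 22 mm thick, 76 mm long along the lever, free above and on both sides. At rest the lever points back (-x of the nest) and 36 degrees up, grip about 145 mm above the table; at the third click it is level, 80 mm above the table
- press_lever (a joint): lever angle, rad: 0 at rest, grows as the grip is pressed down. A sprung ball drops into notches (clicks) at 0.209, 0.419, 0.628 (third), 0.838 (fourth), 23 mm of grip travel each; crests halfway. The push at the grip falls to about 3 N just before a notch and jumps to about 9 N just past it; at the third click 5 and 12 N. Let go, it springs back to 0
- pad_face (a point): face of the ram's round rubber pad, 30 mm across, 48 mm above the table, at rest 57 mm behind (-x of) the nest point. Geared to the lever, it advances 4.4 mm a click, meets a seated lamp soon after the first and from the second on presses it forward against the seat cheeks through a spring
- power_driver: black electric screwdriver lying on its side, 235 mm long, 35 mm thick; origin under its middle, x along it away from the bit
- screwdriver: hand screwdriver with a yellow handle, 190 mm long, 26 mm thick; origin under its middle, x along it towards the tip
- retaining_ring: flat black ring, 62 mm across, 10 mm high; origin under its centre
- screw_bin: small open blue bin of screws, 110 x 150 x 55 mm; origin under its centre
- heat_sink: loose dark finned heat sink, 50 x 50 x 32 mm; origin under its centre
- spare_lens: spare lens in a round black holder, 44 mm across, 23 mm high, glass up; origin under its centre

How it is judged:
By the outcome, as a careful person would: the job done as asked, in the order asked, and still so for the second after the job is handed in, while the arm keeps its last pose, push and grip.
It also fails if it takes over 69 s, if anything falls off the work surface, if the arm or the gripper's body presses on something with over 40 N, if the wrist force passes 120 N, or if a joint passes its speed limit or range.

ROBOT

A 6-joint arm with a two-finger parallel gripper is mounted at the origin on the work surface. World frame = base frame: x ahead of the robot, y to its left, z up, the work surface at z = 0. Lengths are in mm, angles in degrees, forces in N, time in s.
With the tool pointing down it reaches from about 300 to 850 mm from the base axis. Payload 4.2 kg.
Tool frame: the origin (TCP) lies at the centre of the arm's flange, where the gripper is bolted on; the fingertips stand 191 mm ahead of it and the grasp point (between the pads) lies 172 mm ahead of it; z points along the fingers, x is the direction in which the jaws open and shut, and the axes are right-handed (so a half turn about z gives the same grasp; the last joint's range is limited). The gripper opens to 91 mm and grips with 3 to 60 N. Pads are 32 mm wide; open, the fingers measure 118 mm over their backs; the gripper's body (76 mm by 178 mm) begins 60 mm behind the grasp point.
Start: joints at [63.598, 18.312, 89.639, -0, 72.044, -1.146], TCP at [245.328, 520.036, 404.776] pointing down, gripper open.
Joint ranges: [-177.97, 177.97], [-48.28, 115.42], [12.27, 149.76], [-77.06, 257.06], [2.81, 150.46], [-146.56, 146.56]. Speed limits (degrees/s): [147.25, 147.25, 180, 180, 180, 180].

INTERFACE

Orientations are given as [roll, pitch, yaw] about the fixed x, y, z axes, in that order (R = Rz(yaw) Ry(pitch) Rx(roll)).
In Python, from workcell import telemetry, imaging, env gives the robot as it stands. The module is installed in compiled form; this text tells all that it offers.
- The arm moves only by the tool jog_arm, never from a script. Its argument "series" is a list of rows, each a list of 3 entries, a list of its own where there are three numbers: the shift along the world's x, y, z in mm, then the turn, a rotation vector about the world's x, y, z in rad, then the opening, from 0 (shut) to 1 (fully open). In form: [[[x, y, z], [ax, ay, az], jaw], ...]. A call has exactly 5 rows; each row is the pose to reach, as a shift and turn from the pose measured when the call began; what a row does not reach only later rows make up. A row lasts 1/12 s, in which the tool goes at most 41.7 mm and 7.16 degrees, less where a joint would pass 70% of its speed; a pose out of reach is approached as far as the arm can. A call with a gripper value outside its range is refused whole. The fingers move at their own pace and stop on an object; "squeeze" is the grip in N (left out, the last holds). Time passes only in rows, so rows that repeat a pose let the fingers close, or fill a call up. It gives the time, the measured TCP pose, the force and the opening at its end, in the units of the state.
- telemetry.state(): the state, without advancing time (a new reading comes with each control period).
- imaging.grab_frame(name): name is "scene" or "side" or "wrist"; returns a dict with "pixels" (420x560x3 uint8, red, green, blue), "fov_y" (degrees; the focal length in pixels is half the picture's height over the tangent of half this angle, whatever the lens; pixels are square), "cx", "cy" (the principal point, pixels), "R" (3x3) and "t" (3): a world point X has camera coordinates R X + t; the wrist camera has in their place "T_tool_cam" (4x4, takes a point from camera to tool coordinates, whose origin is the TCP and whose axes are the tool frame's). Camera axes: x right, y down, z forward; pixel columns grow to the right and rows downward; lengths in mm; the calibration is good to about 2 mm. The wrist camera is an equidistant fisheye: a pixel r from the principal point sees the ray r / f radians off the axis. A picture is of the moment at which its call begins: read the wrist's pose just before it. There is no depth.
- env.job_done(): hands the job in, once; it reports no verdict.
The state is a dict: "time_s": time; "qpos": joint angles; "qvel": joint speeds; "effort": joint torques, N m; "ee_pos": TCP position; "ee_rot": TCP orientation; "force": force on the tool from outside, world axes, zero at the start; "torque": the same for the moment, N m; "gripper_width": finger opening in mm.
Only numpy, scipy, OpenCV 4.12 (cv2) and the standard library are available. Lean on these libraries where they do the work, as an engineer would, in place of code of your own. Each camera call takes 0.05 s, during which the arm holds its last target.

## Working session

There is one attempt and no reset: what is moved stays moved. The work goes in short steps, Python scripts to look and compute and a tool call to move; the robot and the scene stay as the last step left them, time stands still between calls to the robot, and variables do not carry over. Pictures are saved under pics/ and viewed, and the job is handed in when it is done.

Besides the shell and the picture viewer there is one more tool, called by a JSON object that holds its "op" and its "data". jog_arm: Moves the arm, as the interface text tells. Its arguments: {"type":"object","properties":{"series":{"type":"array"},"squeeze":{"type":"number"}},"required":["series"]}

```bash
mkdir -p pics; python3 - <<'E'
from workcell import telemetry, imaging
import cv2,json,numpy as np
s=telemetry.state();print(s)
for n in ["scene","side","wrist"]:
    f=imaging.grab_frame(n)
    cv2.imwrite(f"pics/{n}0.png",f["pixels"][:,:,::-1])
    print(n,{k:(np.array(v).round(4).tolist()) for k,v in f.items() if k!="pixels"})
E
```

```text
{'time_s': 0.0, 'qpos': array([ 6.35991111e+01,  1.83484922e+01,  8.97060059e+01, -2.77674645e-03,
        7.20426217e+01, -1.14414933e+00]), 'qvel': array([ 0.0152338 ,  0.01432468, -0.0444166 , -0.09402432, -0.06994943,
        0.0288392 ]), 'effort': array([-9.20671519e-04, -4.12463057e+01, -2.31965446e+01,  7.25851860e-02,
        4.58583457e-02, -1.26292921e-04]), 'ee_pos': array([245.24895915, 519.87965286, 403.95427522]), 'ee_rot': array([1.79999300e+02, 9.71531619e-02, 6.47441182e+01]), 'force': array([-0.62413748, -0.73055029,  0.34849344]), 'torque': array([ 0.05178067,  0.02627818, -0.02663582]), 'gripper_width': 91.30527752000063}
scene {'fov_y': 51.4559, 'cx': 280.4532, 'cy': 200.6808, 'R': [[0.4931, 0.8699, 0.0107], [0.7059, -0.393, -0.5893], [-0.5084, 0.2981, -0.8079]], 't': [-253.3828, -320.9594, 1472.2602]}
side {'fov_y': 51.9452, 'cx': 270.5163, 'cy': 205.9596, 'R': [[0.8388, -0.544, -0.0222], [-0.3027, -0.432, -0.8496], [0.4526, 0.7193, -0.527]], 't': [-458.3873, 274.516, 860.7576]}
wrist {'fov_y': 65.7065, 'cx': 276.6403, 'cy': 208.0929, 'T_tool_cam': [[1.0, -0.0016, 0.0003, 0.7137], [0.0015, 0.9676, 0.2525, -71.6631], [-0.0007, -0.2525, 0.9676, 19.643], [0.0, 0.0, 0.0, 1.0]]}
```

View pics/scene0.png

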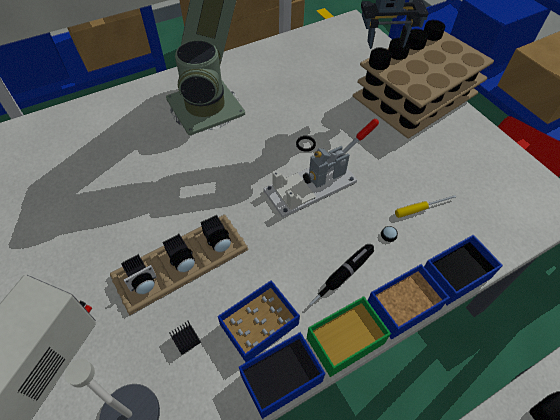

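View pics/side0.png

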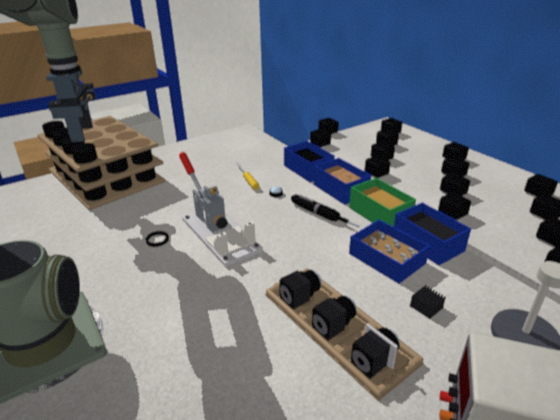

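View pics/wrist0.png

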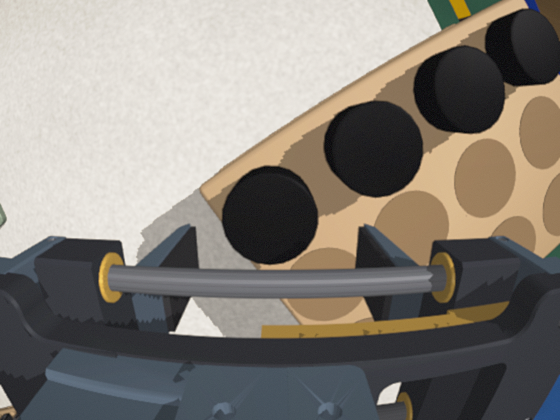

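The target lamp, with the bare-metal rectangular flange, is the leftmost in the scene view at about (137,275), and the nearest in the side view at (375,350). The press is at scene (310,180) with its red grip at (368,130). I'll zoom in for measurements.

```bash
python3 - <<'E'
import cv2
def crop(n,x0,y0,w,h,o,k):
    i=cv2.imread(f"pics/{n}.png")[y0:y0+h,x0:x0+w]
    i=cv2.resize(i,None,fx=k,fy=k,interpolation=cv2.INTER_CUBIC)
    for u in range(0,w,20): cv2.putText(i,str(x0+u),(u*k,8),0,.3,(0,0,255),1);cv2.line(i,(u*k,10),(u*k,16),(0,0,255),1)
    for v in range(0,h,20): cv2.putText(i,str(y0+v),(0,v*k+4),0,.3,(0,0,255),1)
    cv2.imwrite(f"pics/{o}.png",i)
crop("scene0",100,205,160,115,"c1",5)
crop("scene0",250,110,150,112,"c2",5)
crop("side0",260,255,165,140,"c3",4)
crop("side0",170,145,110,125,"c4",4)
E
```

```text
(no output)
```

View pics/c1.png

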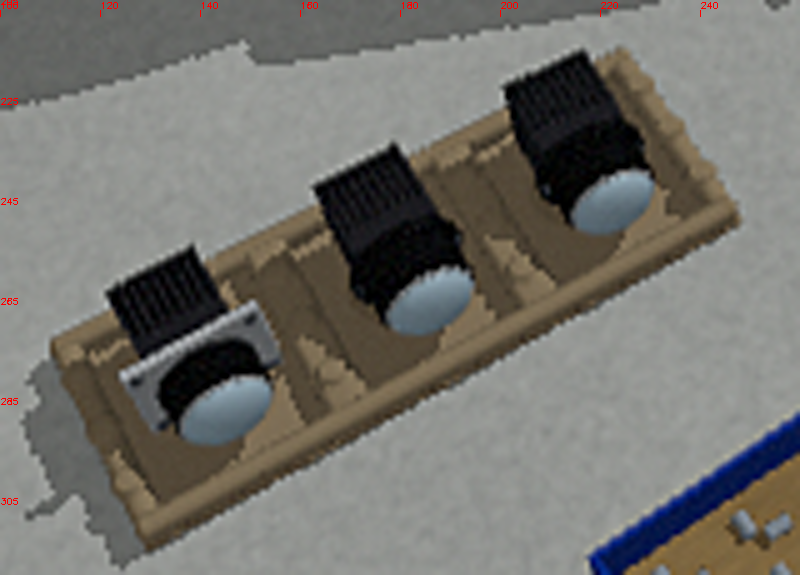

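View pics/c2.png

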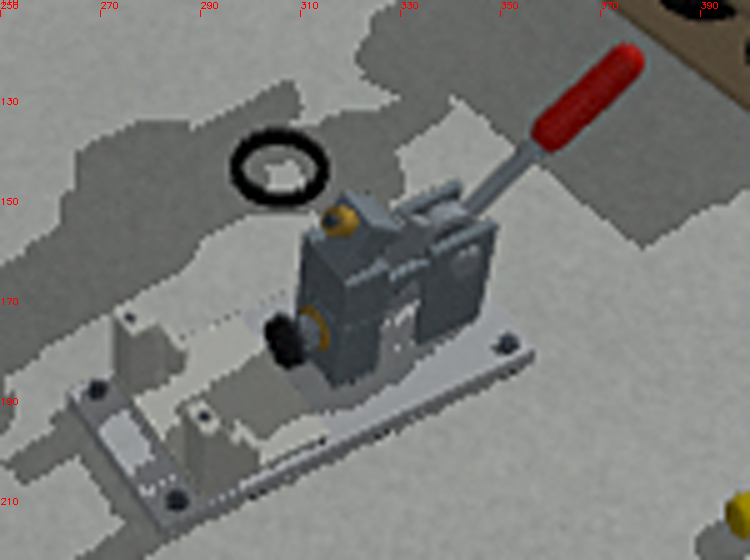

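View pics/c3.png

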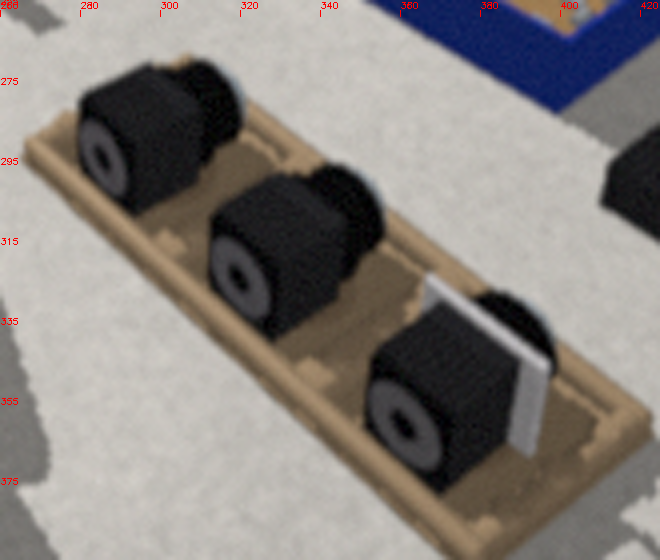

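View pics/c4.png

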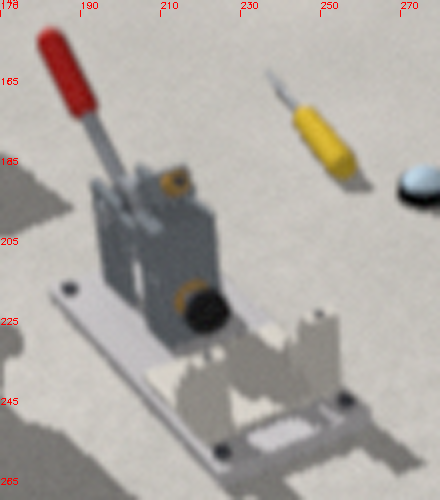

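```bash
cat > h.py <<'E'
import numpy as np
from workcell import imaging,telemetry
from scipy.optimize import least_squares
from scipy.spatial.transform import Rotation as Rn
def proj(f,X,pose=None):
    X=np.atleast_2d(X).astype(float); fo=210/np.tan(np.radians(f["fov_y"]/2))
    if "R" in f:
        c=X@np.array(f["R"]).T+np.array(f["t"]); return np.c_[f["cx"]+fo*c[:,0]/c[:,2],f["cy"]+fo*c[:,1]/c[:,2]]
    p,r=pose; Rt=Rn.from_euler('xyz',r,degrees=True).as_matrix()
    xt=(X-p)@Rt; T=np.array(f["T_tool_cam"]); c=(xt-T[:3,3])@T[:3,:3]
    rr=np.hypot(c[:,0],c[:,1]); th=np.arctan2(rr,c[:,2]); k=fo*th/np.maximum(rr,1e-9)
    return np.c_[f["cx"]+k*c[:,0],f["cy"]+k*c[:,1]]
def place(p,L):  # p=(x,y,yawdeg)
    L=np.atleast_2d(L).astype(float); a=np.radians(p[2]); R=np.array([[np.cos(a),-np.sin(a),0],[np.sin(a),np.cos(a),0],[0,0,1]])
    return L@R.T+[p[0],p[1],0]
E
python3 - <<'E'
from h import *
F={n:imaging.grab_frame(n) for n in("scene","side")}
# lamp: local about heat sink centre, z world = 4+30+dz
lamp=[("scene",(-24,23,60),(138.6,254.4)),("scene",(-24,-23,60),(121.4,264)),("scene",(24,35,64),(151.2,265.3)),("scene",(24,-35,64),(124,280)),
("side",(-24,23,60),(353.75,343)),("side",(-24,-23,60),(372.5,355)),("side",(24,35,64),(366.75,323.3)),("side",(24,-35,64),(396,345.5))]
# which side: lamp y left; 
def rl(p): return np.concatenate([(proj(F[n],place(p,L))-u).ravel() for n,L,u in lamp])
b=min((least_squares(rl,[x0,y0,yw],loss='soft_l1') for x0,y0 in((450,-250),(400,-100)) for yw in(0,-40,40)),key=lambda r:r.cost)
print(b.x,b.cost,b.fun.reshape(-1,2).round(1).tolist())
c,s=np.cos(np.radians(36)),np.sin(np.radians(36))
def g(r):return (-165-r*c,0,80+r*s)
def rp(q):
    p=q[:3];bz,xf,xr,yw,xc,yc=q[3:]
    o=[("scene",g(148),(376.5,119.8)),("scene",g(72),(359,137.8)),("side",g(148),(182,153)),("side",g(72),(191.5,172.5)),
    ("scene",(-57,0,48),(307,178.4)),("side",(-57,0,48),(221.8,222.5)),
    ("scene",(xf,-yw,bz),(269.4,187.8)),("scene",(xf,yw,bz),(285.2,210)),("scene",(xr,yw,bz),(351.4,178.6)),
    ("side",(xr,-yw,bz),(187.5,217)),("side",(xf,-yw,bz),(225.75,257.75)),("side",(xf,yw,bz),(256.5,244.75)),
    ("scene",(xc,-yc,74),(276,173.6)),("scene",(xc,yc,74),(290.8,193.2)),("side",(xc,-yc,74),(221.8,233.8)),("side",(xc,yc,74),(250,223.5))]
    return np.concatenate([(proj(F[n],place(p,L))-u).ravel() for n,L,u in o])
for yw0 in(-90,-60,0,60,120,180,-150):
  for sgn in(1,-1):
    r=least_squares(rp,[450,150,yw0,10,40,-190,sgn*30,20,sgn*30],loss='soft_l1')
    print(yw0,sgn,r.cost.round(2),r.x.round(1))
    if r.cost<40: print(r.fun.reshape(-1,2).round(1).tolist())
E
```

```text
[ 504.8537749  -399.93720677    5.4153471 ] 4.3324719718847655 [[0.3, -0.3], [-0.2, -0.4], [0.3, -0.1], [0.0, 0.4], [-0.6, -1.8], [0.7, 2.6], [-0.6, -0.5], [0.9, 0.6]]
-90 1 4.91 [ 468.7   53.6  -89.3   16.3   39.3 -184.7   44.5   20.3   39.4]
[[2.6, -0.3], [-0.4, 1.1], [-1.4, -1.3], [0.1, 1.3], [-0.3, 0.2], [0.1, 0.4], [-0.1, 0.2], [-0.0, 0.2], [-0.1, 0.2], [-0.1, -0.3], [-0.2, -0.2], [-0.1, 0.1], [0.0, 0.2], [-0.0, 0.4], [-0.0, 0.1], [-0.3, -0.2]]
-90 -1 4.91 [ 468.7   53.6  -89.3   16.3   39.3 -184.7   44.5   20.3   39.4]
[[2.6, -0.3], [-0.4, 1.1], [-1.4, -1.3], [0.1, 1.3], [-0.3, 0.2], [0.1, 0.4], [-0.1, 0.2], [-0.0, 0.2], [-0.1, 0.2], [-0.1, -0.3], [-0.2, -0.2], [-0.1, 0.1], [0.0, 0.2], [-0.0, 0.4], [-0.0, 0.1], [-0.3, -0.2]]
-60 1 4.91 [ 468.7   53.6  -89.3   16.3   39.3 -184.7   44.5   20.3   39.4]
[[2.6, -0.3], [-0.4, 1.1], [-1.4, -1.3], [0.1, 1.3], [-0.3, 0.2], [0.1, 0.4], [-0.1, 0.2], [-0.0, 0.2], [-0.1, 0.2], [-0.1, -0.3], [-0.2, -0.2], [-0.1, 0.1], [0.0, 0.2], [-0.0, 0.4], [-0.0, 0.1], [-0.3, -0.2]]
-60 -1 4.91 [ 468.7   53.6  -89.3   16.3   39.3 -184.7   44.5   20.3   39
[... 2374 characters left out ...]
 0.2], [-0.0, 0.2], [-0.1, 0.2], [-0.1, -0.3], [-0.2, -0.2], [-0.1, 0.1], [0.0, 0.2], [-0.0, 0.4], [-0.0, 0.1], [-0.3, -0.2]]
-150 1 4.91 [ 468.7   53.6  -89.3   16.3   39.3 -184.7   44.5   20.3   39.4]
[[2.6, -0.3], [-0.4, 1.1], [-1.4, -1.3], [0.1, 1.3], [-0.3, 0.2], [0.1, 0.4], [-0.1, 0.2], [-0.0, 0.2], [-0.1, 0.2], [-0.1, -0.3], [-0.2, -0.2], [-0.1, 0.1], [0.0, 0.2], [-0.0, 0.4], [-0.0, 0.1], [-0.3, -0.2]]
-150 -1 4.91 [ 468.7   53.6  -89.3   16.3   39.3 -184.7   44.5   20.3   39.4]
[[2.6, -0.3], [-0.4, 1.1], [-1.4, -1.3], [0.1, 1.3], [-0.3, 0.2], [0.1, 0.4], [-0.1, 0.2], [-0.0, 0.2], [-0.1, 0.2], [-0.1, -0.3], [-0.2, -0.2], [-0.1, 0.1], [0.0, 0.2], [-0.0, 0.4], [-0.0, 0.1], [-0.3, -0.2]]
```

Both fits agree to about a pixel. The nest is at (469, 54) with its x axis along world −y, and the lamp is at (505, −400) with yaw 5.4°. I'll rise and travel to above the lamp.

{"op": "jog_arm", "data": {"series": [[[0,0,35],[0,0,0],1],[[11,-35,50],[0,0,0.02],1],[[22,-75,50],[0,0,0.045],1],[[33,-115,50],[0,0,0.07],1],[[44,-155,50],[0,0,0.095],1]], "squeeze": 25}}

```text
time_s: 0.67
ee_pos: [289.3, 363.4, 454.5]
ee_rot: [180.0, 0.0, 70.3]
force: [1.4, -0.8, -0.9]
gripper_width: 91.2
```

{"op": "jog_arm", "data": {"series": [[[11,-40,0],[0,0,0.025],1],[[22,-80,0],[0,0,0.05],1],[[33,-120,0],[0,0,0.075],1],[[44,-160,0],[0,0,0.1],1],[[55,-200,0],[0,0,0.125],1]]}}

```text
time_s: 1.08
ee_pos: [343.8, 162.1, 454.6]
ee_rot: [179.9, 0.0, 77.6]
force: [0.7, -0.3, -0.2]
gripper_width: 91.2
```

{"op": "jog_arm", "data": {"series": [[[11,-40,0],[0,0,0.025],1],[[22,-80,0],[0,0,0.05],1],[[33,-120,0],[0,0,0.075],1],[[44,-160,0],[0,0,0.1],1],[[55,-200,0],[0,0,0.125],1]]}}

```text
time_s: 1.5
ee_pos: [398.3, -39.2, 454.9]
ee_rot: [179.9, -0.0, 84.8]
force: [1.1, 0.3, -0.3]
gripper_width: 91.0
```

{"op": "jog_arm", "data": {"series": [[[11,-40,0],[0,0,0.025],1],[[22,-80,0],[0,0,0.05],1],[[33,-120,0],[0,0,0.075],1],[[44,-160,0],[0,0,0.1],1],[[55,-200,0],[0,0,0.125],1]]}}

```text
time_s: 1.92
ee_pos: [452.9, -240.4, 454.9]
ee_rot: [179.9, -0.0, 92.0]
force: [1.3, 1.0, 0.4]
gripper_width: 91.3
```

{"op": "jog_arm", "data": {"series": [[[12,-40,0],[0,0,0.03],1],[[25,-80,-10],[0,0,0.06],1],[[35,-120,-20],[0,0,0.06],1],[[50,-160,-40],[0,0,0.06],1],[[52,-160,-60],[0,0,0.06],1]]}}

```text
time_s: 2.33
ee_pos: [505.8, -405.6, 394.9]
ee_rot: [179.7, 0.3, 95.3]
force: [-0.2, 0.1, 0.1]
gripper_width: 91.0
```

```bash
python3 - <<'E'
from h import *
import cv2
s=telemetry.state();f=imaging.grab_frame("wrist");cv2.imwrite("pics/w1.png",f["pixels"][:,:,::-1])
print(s["ee_pos"].round(2),s["ee_rot"].round(2))
P=[(-24,23,60),(-24,-23,60),(24,35,64),(24,-35,64)]
X=place((504.85,-399.94,5.4),P); uv=proj(f,X,(s["ee_pos"],s["ee_rot"]));print(uv.round(1))
i=f["pixels"][:,:,::-1].copy()
for u in uv: cv2.drawMarker(i,tuple(int(round(a)) for a in u),(0,0,255),0,9)
i=cv2.resize(i,None,fx=1.42,fy=1.42);cv2.imwrite("pics/w1m.png",i)
E
```

```text
[ 505.8  -405.65  394.89] [179.67   0.32  95.27]
[[306.7 171. ]
 [259.7 171.1]
 [318.1 219.1]
 [248.3 219.3]]
```

View pics/w1m.png

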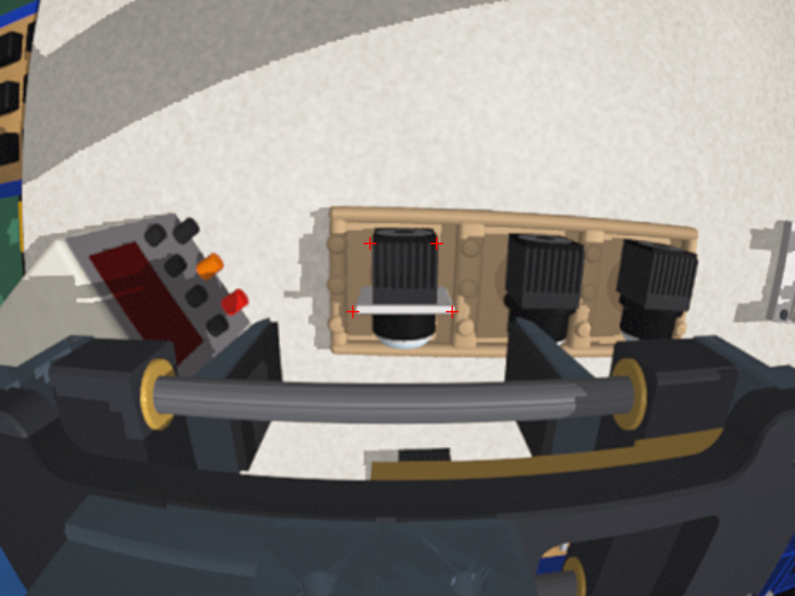

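The wrist view shows the lamp's heat sink at full-size columns 263–308 and its flange at 250–318, close to the predicted markers. I'll zoom in to refine.

```bash
python3 - <<'E'
import cv2
x0,y0,w,h,k=230,145,110,110,5
i=cv2.imread("pics/w1.png")[y0:y0+h,x0:x0+w]
i=cv2.resize(i,None,fx=k,fy=k,interpolation=cv2.INTER_CUBIC)
for u in range(0,w,10): cv2.putText(i,str(x0+u),(u*k,8),0,.3,(0,0,255),1)
for v in range(0,h,10): cv2.putText(i,str(y0+v),(0,v*k+4),0,.3,(0,0,255),1)
cv2.imwrite("pics/w1c.png",i)
E
```

```text
(no output)
```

View pics/w1c.png

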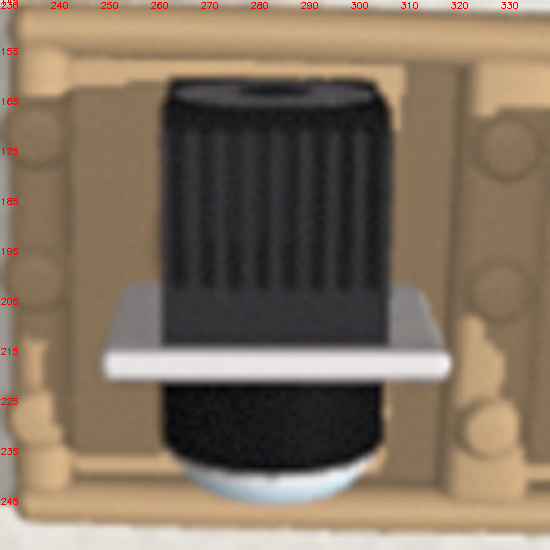

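{"op": "jog_arm", "data": {"series": [[[-4,5,-30],[0,0,0],1],[[-7,8,-65],[0,0,0],1],[[-7,8,-95],[0,0,0],1],[[-7,8,-110],[0,0,0],1],[[-7,8,-110],[0,0,0],1]]}}

```text
time_s: 2.8
ee_pos: [497.2, -394.7, 274.0]
ee_rot: [-179.5, -0.6, 95.3]
force: [-0.9, 0.2, 0.1]
gripper_width: 91.5
```

```bash
cat > lk.py <<'E'
from h import *
import cv2,sys
def look(tag,models,crop=None,k=1,cam="wrist"):
    s=telemetry.state();f=imaging.grab_frame(cam);i=f["pixels"][:,:,::-1].copy()
    print(s["ee_pos"].round(2),s["ee_rot"].round(2),s["force"].round(1),round(s["gripper_width"],1))
    cv2.imwrite(f"pics/{tag}_raw.png",i)
    pose=(s["ee_pos"],s["ee_rot"]); M=[]
    for p,P in models:
        uv=proj(f,place(p,P),pose);print(uv.round(1).tolist());M+=list(uv)
    x0,y0,w,h=crop or(0,0,560,420)
    i=cv2.resize(i[y0:y0+h,x0:x0+w],None,fx=k,fy=k,interpolation=cv2.INTER_CUBIC)
    for u in M: cv2.drawMarker(i,(int(round((u[0]+.5-x0)*k)),int(round((u[1]+.5-y0)*k))),(0,0,255),0,9)
    for u in range(0,w,20): cv2.putText(i,str(x0+u),(int(u*k),8),0,.3,(255,0,255),1)
    for v in range(0,h,20): cv2.putText(i,str(y0+v),(0,int(v*k)+4),0,.3,(255,0,255),1)
    cv2.imwrite(f"pics/{tag}.png",i)
E
python3 - <<'E'
from lk import *
look("w2",[((501,-397.7,5.3),[(-24,23,60),(-24,-23,60),(24,35,64),(24,-35,64)])],k=1.42)
E
```

```text
[ 497.16 -394.74  274.04] [-179.49   -0.61   95.29] [-0.9  0.2  0.1] 91.5
[[303.1, 210.8], [229.2, 211.1], [319.9, 282.5], [214.1, 282.8]]
```

View pics/w2.png

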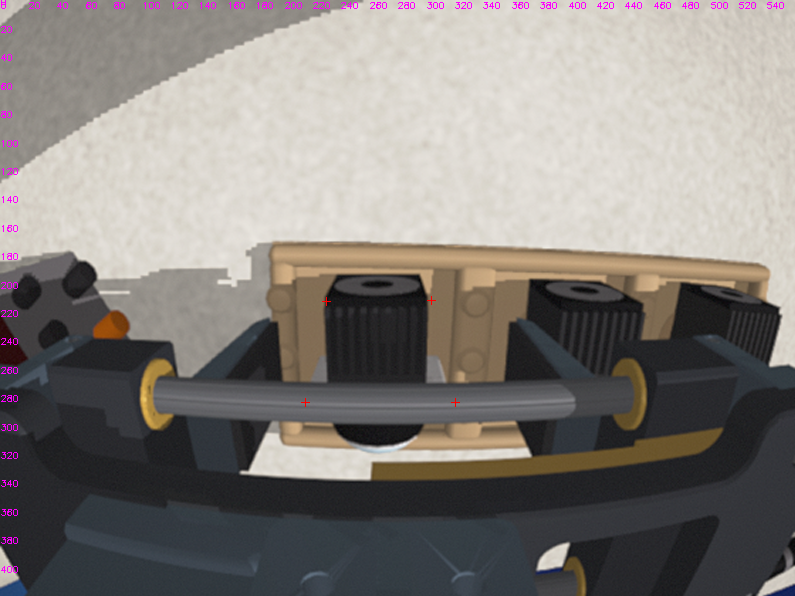

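The view matches the prediction to about a millimetre (heat sink columns 230–301), so I'm descending and gripping.

{"op": "jog_arm", "data": {"series": [[[1,-2,-15],[0,0,0],1],[[2,-3,-30],[0,0,0],1],[[2,-3,-43],[0,0,0],1],[[2,-3,-53],[0,0,0],1],[[2,-3,-53],[0,0,0],1]]}}

```text
time_s: 3.27
ee_pos: [499.9, -398.0, 223.3]
ee_rot: [-179.6, -0.5, 95.3]
force: [-0.2, 0.4, 0.2]
gripper_width: 91.6
```

{"op": "jog_arm", "data": {"series": [[[0,0,0],[0,0,0],0.7],[[0,0,0],[0,0,0],0.5],[[0,0,0],[0,0,0],0.4],[[0,0,0],[0,0,0],0.4],[[0,0,0],[0,0,0],0.4]], "squeeze": 25}}

```text
time_s: 3.68
ee_pos: [500.0, -398.1, 224.0]
ee_rot: [-179.7, -0.4, 95.3]
force: [0.8, 0.3, -0.5]
gripper_width: 60.6
```

{"op": "jog_arm", "data": {"series": [[[0,0,-3],[0,0,0],0.45],[[0,0,-3],[0,0,0],0.3],[[0,0,-3],[0,0,0],0.3],[[0,0,-3],[0,0,0],0.3],[[0,0,-3],[0,0,0],0.3]], "squeeze": 25}}

```text
time_s: 4.1
ee_pos: [500.1, -398.5, 221.1]
ee_rot: [-179.7, -0.4, 95.3]
force: [0.5, -2.5, -0.2]
gripper_width: 46.2
```

```bash
python3 - <<'E'
from lk import *
look("w3",[],k=1.42)
E
```

```text
[ 500.07 -398.51  221.09] [-179.71   -0.36   95.3 ] [ 0.5 -2.5 -0.2] 46.2
```

View pics/w3.png

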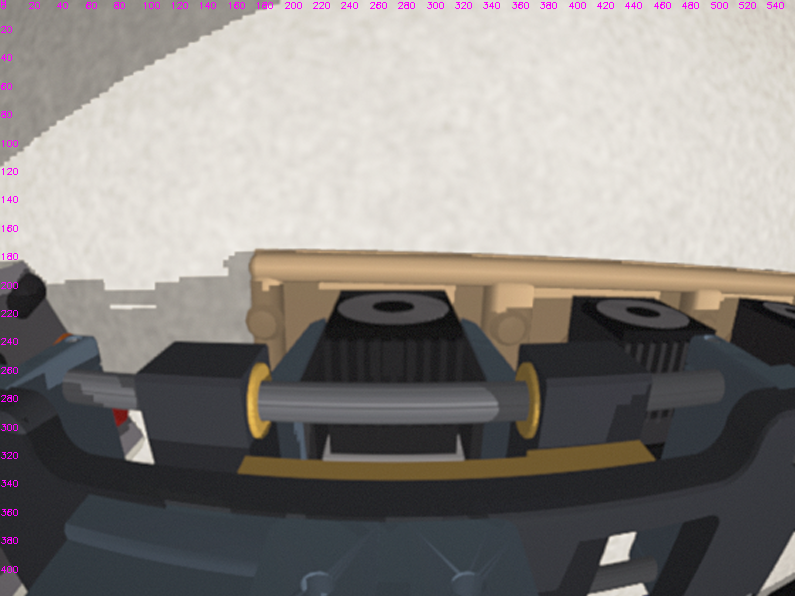

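The jaws closed at 46.2 mm on the fins, and the flange is visible ahead of the pads at row ~316, clear of them. I'll lift.

{"op": "jog_arm", "data": {"series": [[[0,0,8],[0,0,0],0.3],[[0,0,25],[0,0,0],0.3],[[0,0,50],[0,0,0],0.3],[[0,0,75],[0,0,0],0.3],[[0,0,100],[0,0,0],0.3]]}}

```text
time_s: 4.57
ee_pos: [499.6, -397.7, 321.3]
ee_rot: [-179.6, -0.6, 95.3]
force: [0.6, 0.4, -3.6]
gripper_width: 46.1
```

```bash
python3 - <<'E'
from lk import *
look("w4",[],k=1.42)
look("s4",[],k=1.42,cam="side")
E
```

```text
[ 499.59 -397.67  321.28] [-179.55   -0.58   95.31] [ 0.6  0.4 -3.6] 46.1
[ 500.61 -398.46  327.33] [-1.7999e+02 -1.4000e-01  9.5320e+01] [ 1.  -0.6  0.9] 46.1
```

View pics/w4.png

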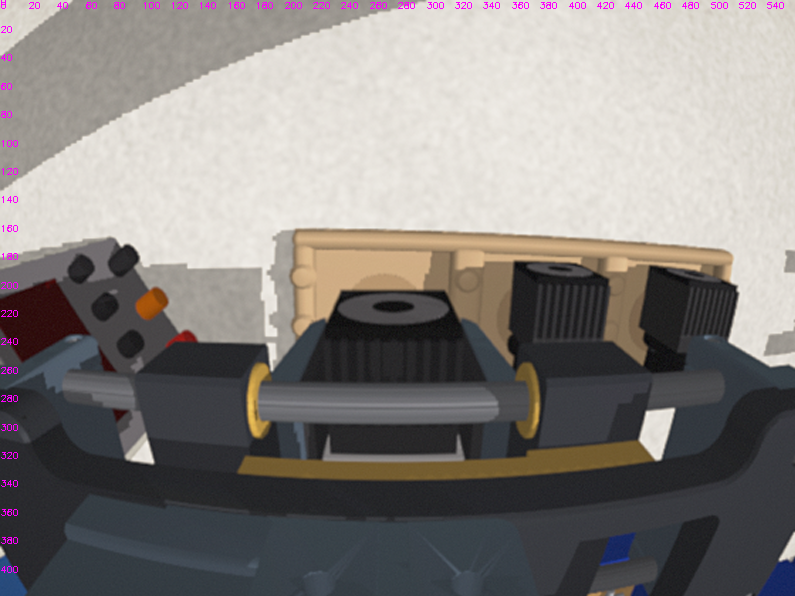

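View pics/s4.png

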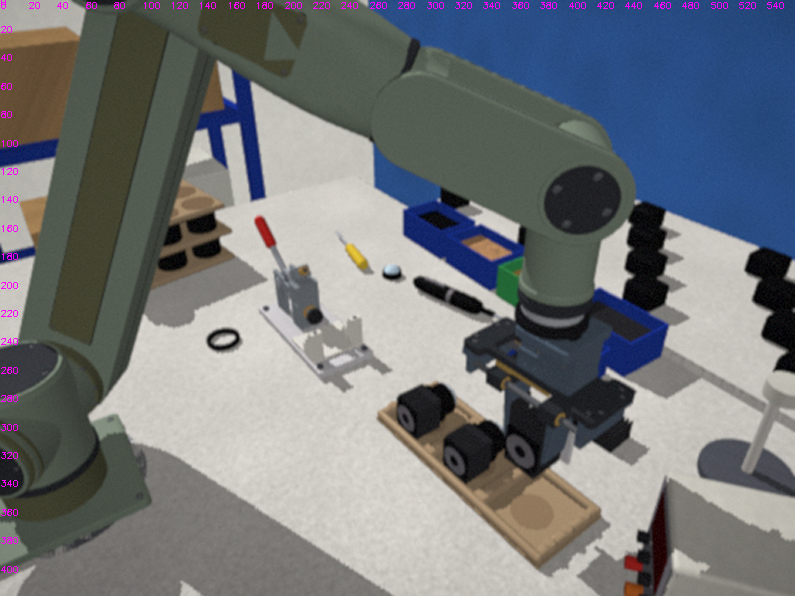

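The lamp is lifted clear and steady in the grip, and the pocket is empty. Next I'll swing it toward the press, turning −94.6°.

{"op": "jog_arm", "data": {"series": [[[-2,15,20],[0,0,-0.07],0.3],[[-4,36,40],[0,0,-0.18],0.3],[[-6,57,60],[0,0,-0.29],0.3],[[-8,78,80],[0,0,-0.4],0.3],[[-10,100,95],[0,0,-0.51],0.3]]}}

```text
time_s: 5.08
ee_pos: [490.2, -297.5, 419.5]
ee_rot: [-179.8, -0.2, 65.8]
force: [0.7, -0.3, -3.2]
gripper_width: 46.1
```

{"op": "jog_arm", "data": {"series": [[[-2,22,3],[0,0,-0.11],0.3],[[-4,44,5],[0,0,-0.22],0.3],[[-6,66,5],[0,0,-0.33],0.3],[[-8,88,5],[0,0,-0.44],0.3],[[-10,110,5],[0,0,-0.55],0.3]]}}

```text
time_s: 5.5
ee_pos: [479.4, -186.0, 422.3]
ee_rot: [-179.6, -0.0, 33.9]
force: [1.2, 0.2, -4.0]
gripper_width: 45.7
```

{"op": "jog_arm", "data": {"series": [[[-2,22,0],[0,0,-0.11],0.3],[[-5,44,0],[0,0,-0.22],0.3],[[-8,66,0],[0,0,-0.33],0.3],[[-11,88,0],[0,0,-0.44],0.3],[[-12,105,0],[0,0,-0.55],0.3]]}}

```text
time_s: 5.92
ee_pos: [466.2, -79.2, 420.1]
ee_rot: [-179.4, 0.3, 2.1]
force: [0.1, -0.4, -3.6]
gripper_width: 46.3
```

{"op": "jog_arm", "data": {"series": [[[0,0,0],[0,0,-0.025],0.3],[[0,0,0],[0,0,-0.025],0.3],[[0,0,0],[0,0,-0.025],0.3],[[0,0,0],[0,0,-0.025],0.3],[[0,0,0],[0,0,-0.025],0.3]]}}

```text
time_s: 6.33
ee_pos: [466.2, -79.6, 419.6]
ee_rot: [-179.4, 0.3, 0.7]
force: [-0.0, 0.5, -3.8]
gripper_width: 45.9
```

```bash
python3 - <<'E'
from lk import *
N=(468.7,53.6,-89.3)
look("w5",[(N,[(39.3,44.5,16.3),(39.3,-44.5,16.3),(-184.7,44.5,16.3),(-184.7,-44.5,16.3),(20.3,39.4,74),(20.3,-39.4,74),(0,0,20),(-57,0,48)])],k=1.42)
E
```

```text
[466.2  -79.65 419.56] [-179.43    0.32    0.68] [-0.   0.5 -3.8] 45.9
[[320.2, 110.6], [244.3, 110.5], [317.0, -55.5], [246.2, -55.7], [322.5, 88.8], [243.2, 88.6], [282.3, 76.8], [282.4, 23.4]]
```

View pics/w5.png

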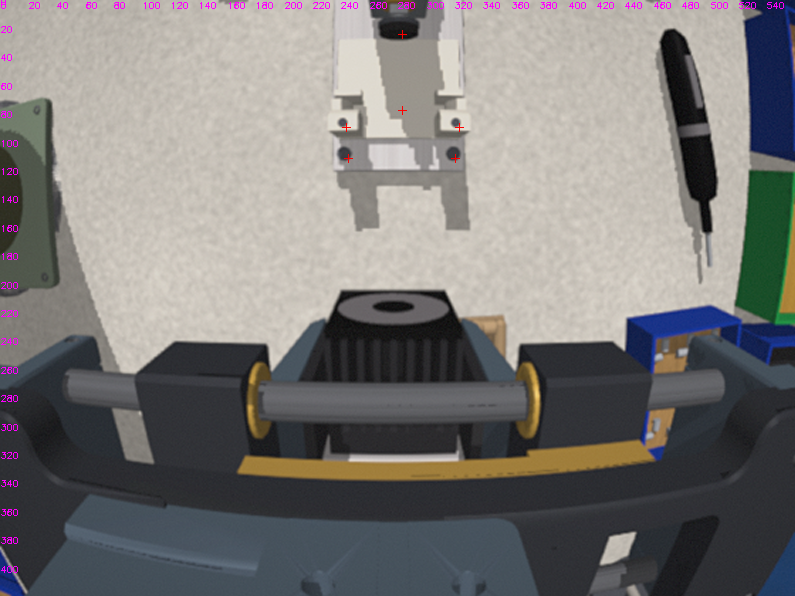

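The wrist view shows the nest at (282,75), with bolts at (243,107) and (319,107). The cheek holes are at (242,86) and (321,86). I'll zoom in for a fine fit.

```bash
python3 - <<'E'
import cv2
x0,y0,w,h,k=225,0,115,125,6
i=cv2.imread("pics/w5_raw.png")[y0:y0+h,x0:x0+w]
cv2.imwrite("pics/x.png",i)
i=cv2.resize(i,None,fx=6,fy=4.8,interpolation=cv2.INTER_CUBIC)
for u in range(0,w,5): cv2.line(i,(u*6,0),(u*6,4 if u%10 else 8),(0,0,255),1)
for u in range(0,w,10): cv2.putText(i,str(x0+u),(u*6,16),0,.3,(0,0,255),1)
for v in range(0,h,10): cv2.putText(i,str(y0+v),(0,int(v*4.8)+4),0,.3,(0,0,255),1)
cv2.imwrite("pics/w5c.png",i)
E
```

```text
(no output)
```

View pics/w5c.png

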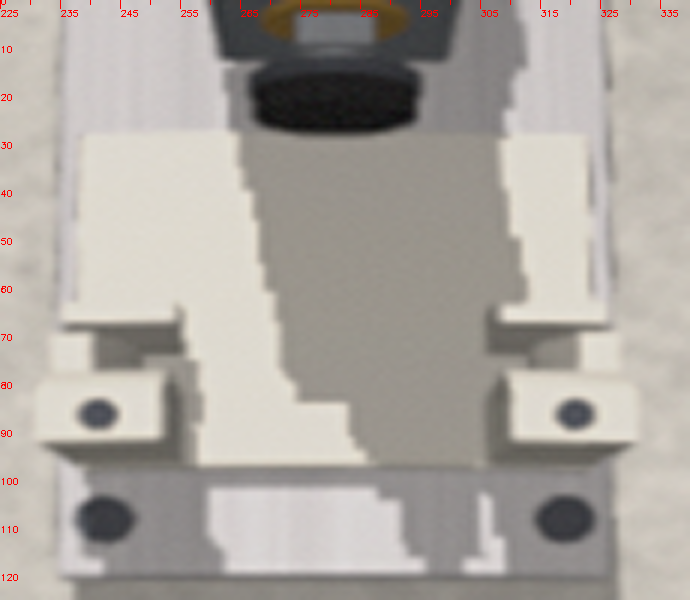

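```bash
python3 - <<'E'
import cv2,numpy as np
o=[]
for n in("w4","w5"):
    i=cv2.imread(f"pics/{n}_raw.png")[195:335,215:340]
    i=cv2.resize(i,None,fx=3.2,fy=4.2,interpolation=cv2.INTER_CUBIC)
    for u in range(0,125,10): cv2.putText(i,str(215+u),(int(u*3.2),8),0,.28,(0,0,255),1)
    for v in range(0,140,10): cv2.putText(i,str(195+v),(0,int(v*4.2)+4),0,.3,(0,0,255),1)
    o.append(i)
cv2.imwrite("pics/lampc.png",np.hstack(o))
E
```

```text
(no output)
```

View pics/lampc.png

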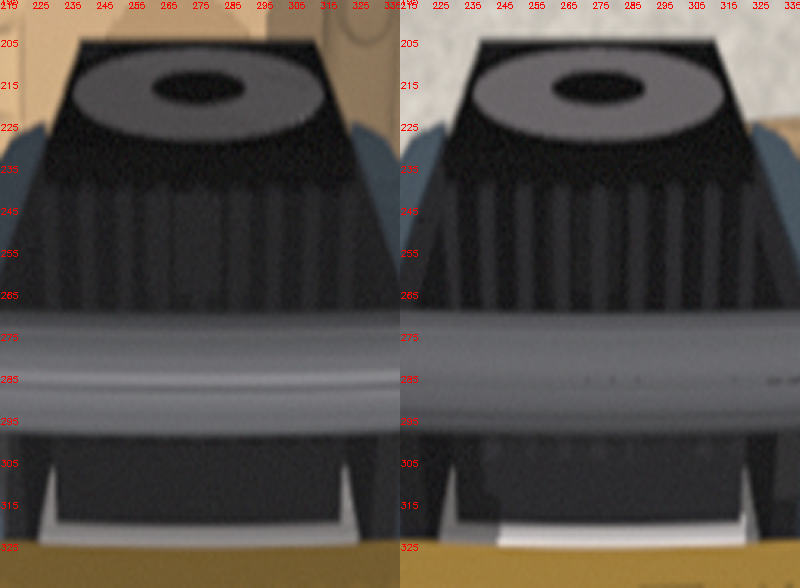

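```bash
python3 - <<'E'
from h import *
f=imaging.grab_frame("wrist");s0=telemetry.state();print(s0["ee_pos"].round(2),s0["ee_rot"].round(2))
pose0=(np.zeros(3),np.zeros(3))
def lampt(q,L): # tool coords; lamp x->tool y, lamp y->tool x, z-> -tool z ; q=X,Y,Z(underside),pitch
    L=np.atleast_2d(L).astype(float);X,Y,Z,a=q
    x=L[:,0]*np.cos(a)-L[:,2]*np.sin(a); z=L[:,0]*np.sin(a)+L[:,2]*np.cos(a)
    return np.c_[X+L[:,1],Y+x,Z-z]
ob=[((-24,-23,0),(240,205)),((-24,23,0),(314.4,205)),((24,0,56),(None,319.5)),((-24,0,56),(None,239.6)),((-24,0,30),(276.6,216.2))]
def r(q):
    o=[]
    for L,u in ob:
        p=proj(f,lampt(q,L),pose0)[0]
        if u[0] is not None:o.append(p[0]-u[0])
        o.append(p[1]-u[1])
    return np.array(o)
a=least_squares(r,[0,0,217,0],loss='soft_l1');print("free",a.x,a.fun.round(1))
b=least_squares(lambda q:r([q[0],q[1],217,0]),[0,0],loss='soft_l1');print("Z217",b.x,b.fun.round(1))
c=least_squares(lambda q:r([q[0],q[1],q[2],0]),[0,0,217],loss='soft_l1');print("nopitch",c.x,c.fun.round(1))
# nest
ps=(np.array([466.2,-79.65,419.56]),np.array([-179.43,.32,.68]))
nb=[((39.3,44.5,16.3),(319.2,107.7)),((39.3,-44.5,16.3),(242.5,107.7)),((20.3,39.4,74),(320.7,86)),((20.3,-39.4,74),(241.3,86)),((-57,0,48),(280.7,20.7))]
fr=lambda q:np.concatenate([(proj(f,place(q,L),ps)-u).ravel() for L,u in nb])
n=least_squares(fr,[467,56,-89.3]);print("nest",n.x,n.fun.round(1))
E
```

```text
[466.24 -79.67 419.87] [-179.44    0.29    0.67]
free [-1.68853864e-01  1.99707746e+00  2.22052158e+02 -5.15910759e-02] [ 0.8 -0.4 -1.7 -0.5  0.5 -0.7  0.2  4.2]
Z217 [-0.08534141  1.1833266 ] [ 0.3 -0.3 -0.9 -0.4  1.6 -5.4  0.3  2. ]
nopitch [-1.24432125e-01  1.72056649e+00  2.18709834e+02] [ 0.5 -0.1 -1.2 -0.2  0.6 -5.6  0.3  2.1]
nest [466.88813007  56.63293687 -89.24878846] [-0.4  0.2  0.2  0.3  0.  -0.3  0.2 -0.3 -0.   0.2]
```

Bias-cancelled result: nest at (466.9, 56.6), yaw −89.25°, with the lamp centred in the jaws and 1.3 mm ahead of the TCP. The TCP target is about (466.6, 84.9), seated at z≈237. I'll move above it.

{"op": "jog_arm", "data": {"series": [[[0,30,0],[-0.005,-0.011,0.001],0.3],[[0,65,-10],[-0.005,-0.011,0.001],0.3],[[0,105,-30],[-0.005,-0.011,0.001],0.3],[[0,140,-50],[-0.005,-0.011,0.001],0.3],[[0,164,-70],[-0.005,-0.011,0.001],0.3]]}}

```text
time_s: 6.85
ee_pos: [466.1, 86.4, 349.6]
ee_rot: [-179.6, -0.4, 0.7]
force: [0.5, -0.2, -5.1]
gripper_width: 45.7
```

{"op": "jog_arm", "data": {"series": [[[0,0,0],[0,0,0],0.3],[[0,0,0],[0,0,0],0.3],[[0,0,0],[0,0,0],0.3],[[0,0,0],[0,0,0],0.3],[[0,0,0],[0,0,0],0.3]]}}

```text
time_s: 7.27
ee_pos: [466.6, 85.4, 350.6]
ee_rot: [-179.6, -0.6, 0.6]
force: [-0.6, 0.6, -3.7]
gripper_width: 45.6
```

{"op": "jog_arm", "data": {"series": [[[0,-0.5,-10],[0,0.003,0.001],0.3],[[0,-0.5,-20],[0,0.003,0.001],0.3],[[0,-0.5,-30],[0,0.003,0.001],0.3],[[0,-0.5,-36],[0,0.003,0.001],0.3],[[0,-0.5,-36],[0,0.003,0.001],0.3]]}}

```text
time_s: 7.68
ee_pos: [466.1, 84.3, 313.2]
ee_rot: [-179.7, -0.2, 0.6]
force: [-0.2, -0.2, -3.7]
gripper_width: 46.0
```

```bash
python3 - <<'E'
from lk import *
look("sc6",[],crop=(240,100,160,120),k=5,cam="scene")
look("si6",[],crop=(160,120,140,150),k=4,cam="side")
look("w6",[],k=1.42)
E
```

```text
[466.12  84.28 313.17] [-179.67   -0.22    0.64] [-0.2 -0.2 -3.7] 46.0
[466.44  84.45 313.96] [-179.66   -0.31    0.65] [ 0.6 -0.2 -2.9] 46.3
[466.72  84.63 314.54] [-179.65   -0.39    0.66] [ 0.6 -0.3 -4.1] 45.9
```

View pics/sc6.png

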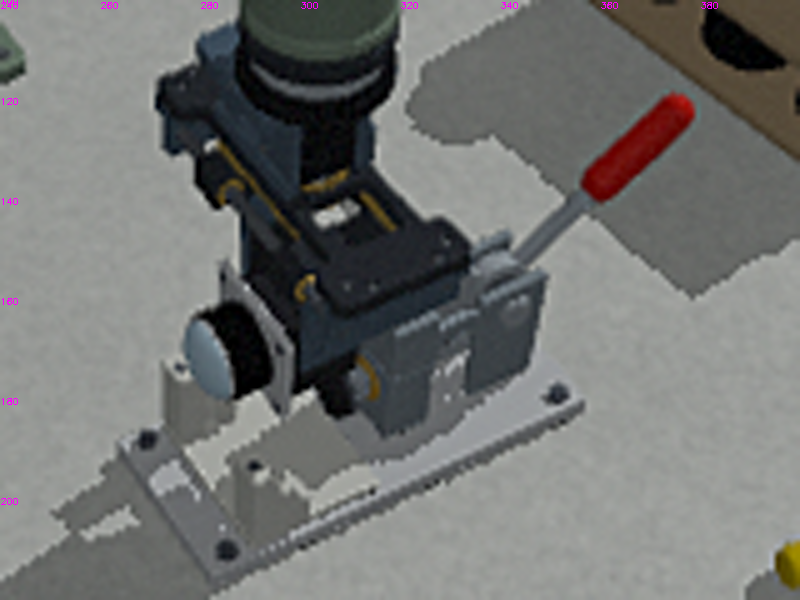

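View pics/si6.png

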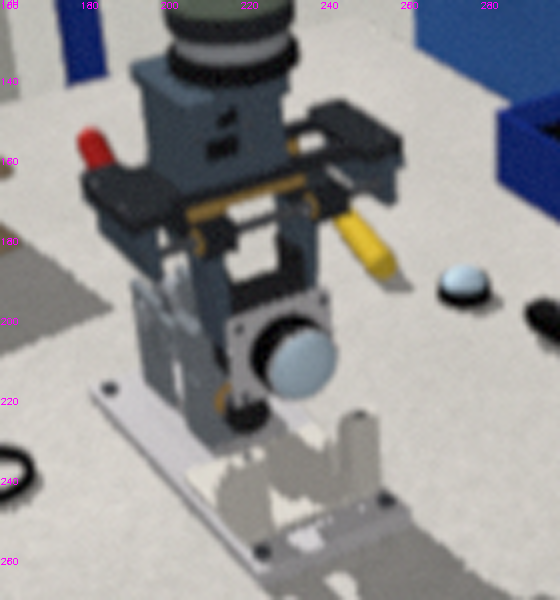

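View pics/w6.png

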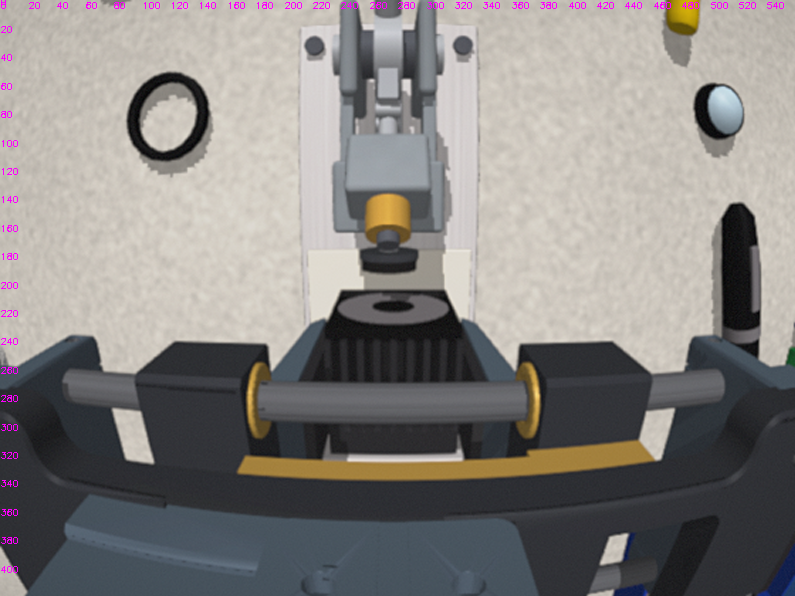

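```bash
python3 - <<'E'
from h import *
f=imaging.grab_frame("wrist")
ps=(np.array([466.72,84.63,314.54]),np.array([-179.65,-.39,.66]))
nb=[((-184.7,44.5,16.3),(326,31.7)),((-184.7,-44.5,16.3),(221.1,31.7)),((-57,0,33),(274.3,191.2))]
print([proj(f,place((466.9,56.6,-89.25),L),ps).round(1) for L,u in nb])
fr=lambda q:np.concatenate([(proj(f,place(q,L),ps)-u).ravel() for L,u in nb])
n=least_squares(fr,[467,56,-89.3]);print("nest",n.x,n.fun.round(1))
s=telemetry.state();print(s["ee_pos"].round(2),s["ee_rot"].round(2))
R=Rn.from_euler('xyz',ps[1],degrees=True).as_matrix();print("lamp underside centre",R@[-.1,1.3,217.1]+ps[0])
E
```

```text
[array([[325.6,  32.7]]), array([[222.1,  33.1]]), array([[274.3, 180.2]])]
nest [466.75698618  53.74208775 -89.24531179] [-0.5  4.   0.8  4.5 -0.2 -7.5]
[466.87  84.8  315.08] [-179.63   -0.47    0.68]
lamp underside centre [468.09737696  84.67207312  97.44045817]
```

{"op": "jog_arm", "data": {"series": [[[-0.7,-0.5,-5],[0,0.002,0.001],0.3],[[-1.4,-1,-12],[0,0.002,0.001],0.3],[[-1.4,-1,-18],[0,0.002,0.001],0.3],[[-1.4,-1,-20],[0,0.002,0.001],0.3],[[-1.4,-1,-20],[0,0.002,0.001],0.3]]}}

```text
time_s: 8.3
ee_pos: [465.1, 83.8, 294.1]
ee_rot: [-179.6, -0.2, 0.7]
force: [0.9, -0.4, -3.5]
gripper_width: 45.8
```

```bash
cat > st.py <<'E'
from h import *
def lamp(s):
    R=Rn.from_euler('xyz',s["ee_rot"],degrees=True).as_matrix()
    g=R@[0,0,172]+s["ee_pos"]; u=R@[-.1-.0063*45,1.3,217.1]+s["ee_pos"]
    return g,u
if __name__=="__main__":
    s=telemetry.state();g,u=lamp(s)
    print(s["time_s"],s["ee_pos"].round(2),s["ee_rot"].round(2),s["force"].round(1),"underside",u.round(2),"target 466.55,83.6,20; grasp x",g[0].round(2))
E
python3 st.py
```

```text
8.3 [465.14  83.78 294.12] [-179.65   -0.23    0.74] [ 0.9 -0.4 -3.5] underside [465.64  83.81  77.02] target 466.55,83.6,20; grasp x 465.82
```

{"op": "jog_arm", "data": {"series": [[[0.4,0,0],[0,0,0],0.3],[[0.4,0,0],[0,0,0],0.3],[[0.4,0,0],[0,0,0],0.3],[[0.4,0,0],[0,0,0],0.3],[[0.4,0,0],[0,0,0],0.3]]}}

```text
time_s: 8.72
ee_pos: [465.6, 83.8, 294.3]
ee_rot: [-179.6, -0.3, 0.7]
force: [0.2, 0.4, -4.1]
gripper_width: 45.9
```

```bash
python3 st.py; python3 - <<'E'
from lk import *
look("sc7",[],crop=(240,100,160,120),k=5,cam="scene")
E
python3 st.py
```

```text
8.7167 [465.62  83.79 294.31] [-179.64   -0.26    0.74] [ 0.2  0.4 -4.1] underside [466.23  83.85  77.21] target 466.55,83.6,20; grasp x 466.39
[465.62  83.79 294.31] [-179.64   -0.26    0.74] [ 0.2  0.4 -4.1] 45.9
8.7667 [465.58  83.8  294.29] [-179.64   -0.26    0.74] [ 0.6 -0.3 -4.3] underside [466.17  83.85  77.19] target 466.55,83.6,20; grasp x 466.34
```

View pics/sc7.png

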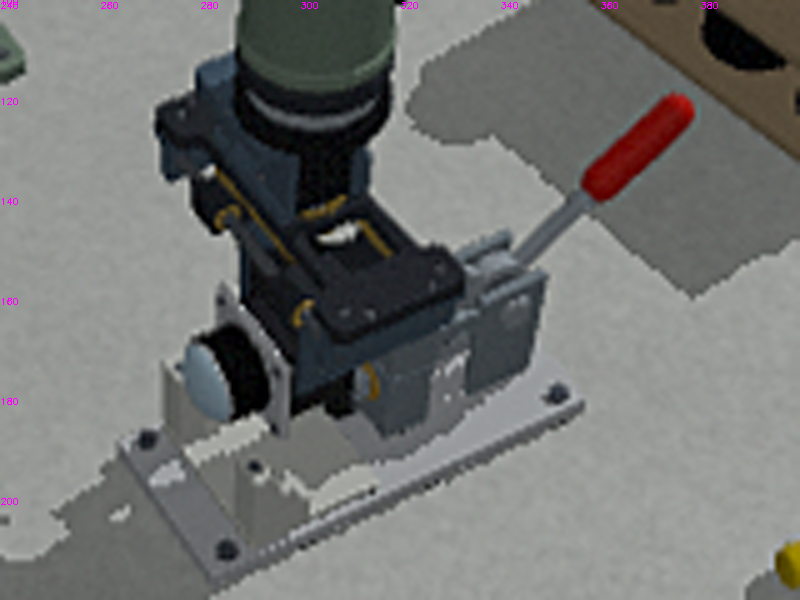

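The lamp is aligned within 0.4 mm of the slot, with its lens facing away from the ram. I'll lower it in steps and watch the force.

{"op": "jog_arm", "data": {"series": [[[0.2,-0.2,-6],[0,0,0],0.3],[[0.3,-0.2,-12],[0,0,0],0.3],[[0.3,-0.2,-18],[0,0,0],0.3],[[0.3,-0.2,-23],[0,0,0],0.3],[[0.3,-0.2,-23],[0,0,0],0.3]]}}

```text
time_s: 9.18
ee_pos: [465.4, 83.5, 269.8]
ee_rot: [-179.7, -0.1, 0.7]
force: [-1.1, 0.0, -4.0]
gripper_width: 46.1
```

```bash
python3 st.py
```

```text
9.1833 [465.38  83.51 269.83] [-1.7967e+02 -8.0000e-02  7.4000e-01] [-1.1  0.  -4. ] underside [465.31  83.46  52.73] target 466.55,83.6,20; grasp x 465.61
```

{"op": "jog_arm", "data": {"series": [[[0.8,0,-2],[0,-0.002,0],0.3],[[0.8,0,-4],[0,-0.002,0],0.3],[[0.8,0,-7],[0,-0.002,0],0.3],[[0.8,0,-10],[0,-0.002,0],0.3],[[0.8,0,-12],[0,-0.002,0],0.3]]}}

```text
time_s: 9.6
ee_pos: [466.1, 83.5, 257.5]
ee_rot: [-179.7, -0.2, 0.7]
force: [-1.2, 0.6, -3.7]
gripper_width: 46.0
```

```bash
python3 st.py
```

```text
9.6 [466.14  83.51 257.48] [-179.67   -0.18    0.74] [-1.2  0.6 -3.7] underside [466.44  83.45  40.38] target 466.55,83.6,20; grasp x 466.66
```

{"op": "jog_arm", "data": {"series": [[[0,0,-3],[0,0,0],0.3],[[0,0,-6],[0,0,0],0.3],[[0,0,-9],[0,0,0],0.3],[[0,0,-12],[0,0,0],0.3],[[0,0,-15],[0,0,0],0.3]]}}

```text
time_s: 10.02
ee_pos: [466.5, 82.6, 243.0]
ee_rot: [-179.8, -0.3, 0.9]
force: [0.7, -8.1, 2.2]
gripper_width: 46.3
```

```bash
python3 st.py
```

```text
10.0167 [466.52  82.6  242.99] [-179.84   -0.28    0.85] [ 0.7 -8.1  2.2] underside [467.23  81.91  25.89] target 466.55,83.6,20; grasp x 467.37
```

An 8 N contact is pushing the lamp toward −y, so the flange is riding a rear lead-in. I'll shift −y, then continue.

{"op": "jog_arm", "data": {"series": [[[0,-0.8,0],[0,0,-0.001],0.3],[[0,-1.2,0],[0,0,-0.001],0.3],[[0,-1.2,0],[0,0,-0.001],0.3],[[0,-1.2,-1],[0,0,-0.001],0.3],[[0,-1.2,-2],[0,0,-0.001],0.3]]}}

```text
time_s: 10.43
ee_pos: [466.5, 81.6, 240.9]
ee_rot: [-179.8, -0.3, 0.8]
force: [-0.2, 0.8, -4.3]
gripper_width: 45.7
```

```bash
python3 st.py
```

```text
10.4333 [466.52  81.56 240.89] [-179.82   -0.29    0.79] [-0.2  0.8 -4.3] underside [467.23  80.95  23.79] target 466.55,83.6,20; grasp x 467.38
```

Contact is gone. I'll take the last 4 mm down.

{"op": "jog_arm", "data": {"series": [[[0,0,-1],[0,0,0],0.3],[[0,0,-2],[0,0,0],0.3],[[0,0,-3],[0,0,0],0.3],[[0,0,-3.5],[0,0,0],0.3],[[0,0,-4],[0,0,0],0.3]]}}

```text
time_s: 10.85
ee_pos: [466.5, 81.6, 237.3]
ee_rot: [-179.8, -0.3, 0.8]
force: [-2.6, -0.8, 6.9]
gripper_width: 46.0
```

```bash
python3 st.py
```

```text
10.85 [466.52  81.62 237.32] [-179.81   -0.27    0.79] [-2.6 -0.8  6.9] underside [467.17  81.03  20.22] target 466.55,83.6,20; grasp x 467.33
```

```bash
python3 - <<'E'
from lk import *
look("sc8",[],crop=(240,100,160,120),k=5,cam="scene")
look("si8",[],crop=(160,150,140,120),k=5,cam="side")
E
python3 st.py
```

```text
[466.52  81.62 237.32] [-179.81   -0.27    0.79] [-2.6 -0.8  6.9] 46.0
[466.49  81.6  237.37] [-179.81   -0.28    0.79] [-1.8 -0.5  2. ] 45.9
10.95 [466.47  81.6  237.37] [-179.81   -0.29    0.79] [-2.5  0.1  4.2] underside [467.18  81.02  20.26] target 466.55,83.6,20; grasp x 467.32
```

View pics/sc8.png

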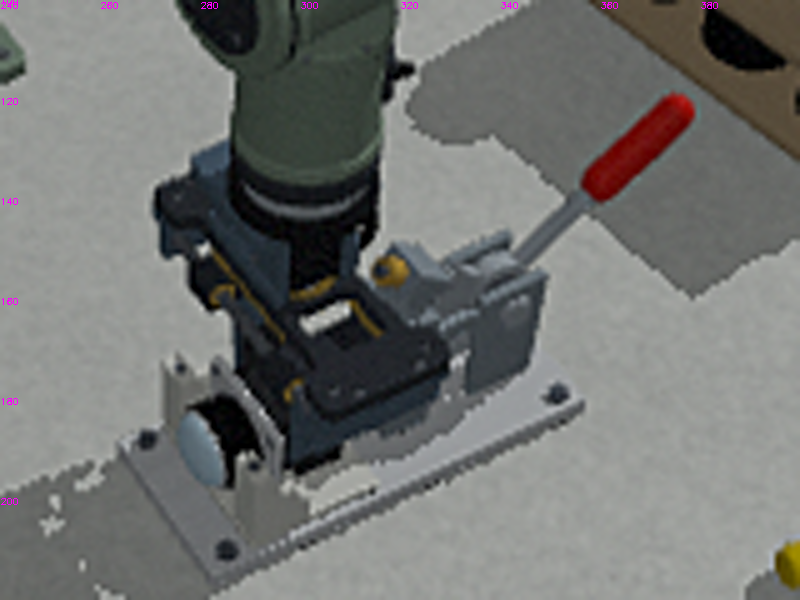

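View pics/si8.png

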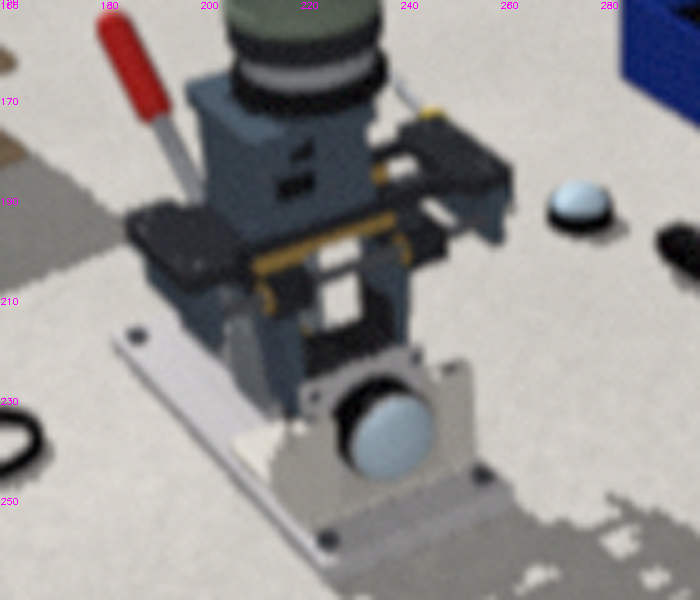

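The flange is down between the cheeks with the lens outward, and the floor contact height matches (20.2 mm). I'll release.

{"op": "jog_arm", "data": {"series": [[[0,0,0],[0,0,0],0.55],[[0,0,0],[0,0,0],0.65],[[0,0,0],[0,0,0],0.65],[[0,0,0],[0,0,0],0.65],[[0,0,0],[0,0,0],0.65]]}}

```text
time_s: 11.37
ee_pos: [466.6, 81.6, 237.4]
ee_rot: [-179.8, -0.3, 0.8]
force: [-0.1, -0.6, -0.0]
gripper_width: 59.3
```

{"op": "jog_arm", "data": {"series": [[[0,0,3],[0,0,0],0.65],[[0,0,10],[0,0,0],0.65],[[0,0,25],[0,0,0],0.65],[[0,0,50],[0,0,0],0.65],[[0,0,80],[0,0,0],0.65]]}}

```text
time_s: 11.78
ee_pos: [466.0, 81.5, 317.6]
ee_rot: [-179.8, -0.1, 0.8]
force: [0.7, 0.5, -0.6]
gripper_width: 59.5
```

```bash
python3 st.py; python3 - <<'E'
from lk import *
look("sc9",[],crop=(240,100,160,120),k=5,cam="scene")
look("si9",[],crop=(160,150,140,120),k=5,cam="side")
E
```

```text
11.7833 [466.04  81.53 317.63] [-1.7984e+02 -1.2000e-01  7.9000e-01] [ 0.7  0.5 -0.6] underside [466.13  80.84 100.53] target 466.55,83.6,20; grasp x 466.4
[466.04  81.53 317.63] [-1.7984e+02 -1.2000e-01  7.9000e-01] [ 0.7  0.5 -0.6] 59.5
[468.    81.85 323.99] [-179.73   -0.86    0.79] [2.4 0.6 2.8] 59.4
```

View pics/sc9.png

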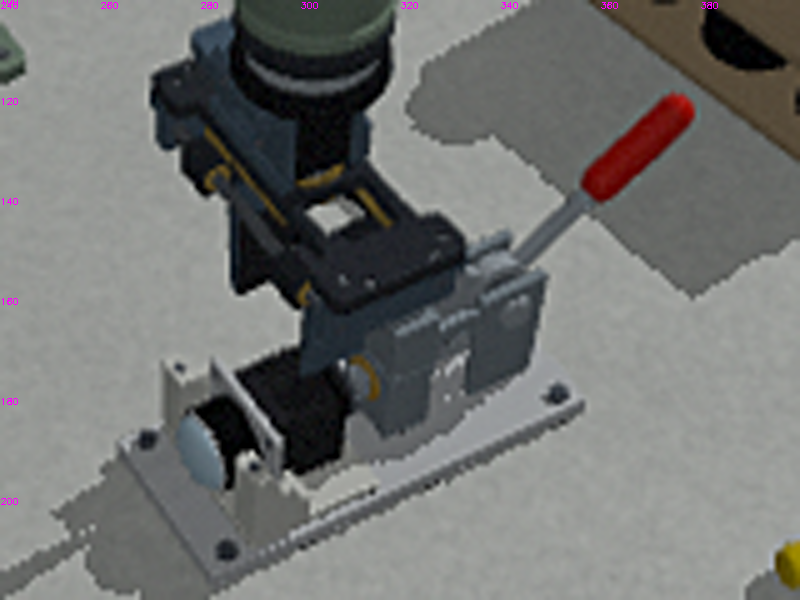

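View pics/si9.png

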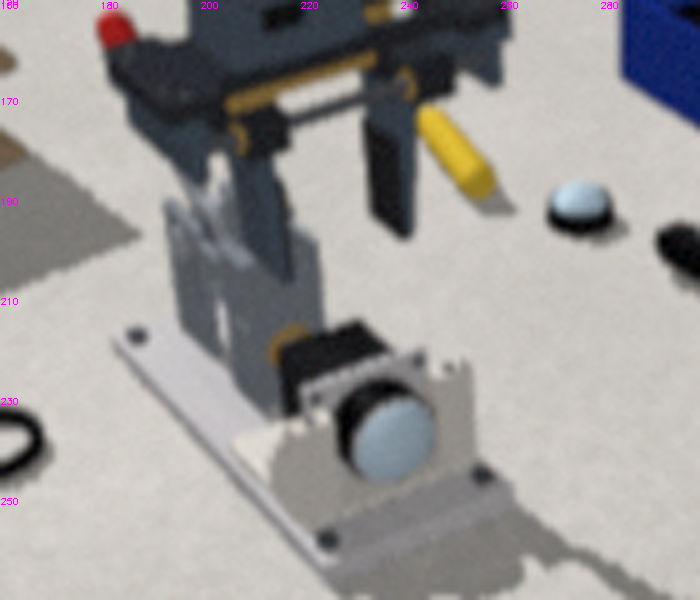

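The lamp is released and seated upright. Next is the lever. I'll check the crate's clearance and lever position while moving up and over.

{"op": "jog_arm", "data": {"series": [[[0,10,35],[0,0,0],0.65],[[0,30,65],[0.1,0,0],0.65],[[0,55,80],[0.2,0,0],0.65],[[-1,80,85],[0.3,0,0],0.65],[[-2,95,85],[0.4,0,0],0.65]]}}

```text
time_s: 12.3
ee_pos: [466.2, 178.6, 409.4]
ee_rot: [-156.4, -1.4, 0.4]
force: [0.3, 1.0, 0.2]
gripper_width: 59.0
```

```bash
python3 - <<'E'
from lk import *
N=(467,54.2,-89.25)
c,s=np.cos(np.radians(36)),np.sin(np.radians(36))
G=[(-165-r*c,0,80+r*s) for r in(72,110,148)]
look("w10",[(N,G)],k=1.42)
look("sc10",[(N,G)],crop=(240,60,240,150),k=3.3,cam="scene")
f=imaging.grab_frame("scene");fo=210/np.tan(np.radians(f["fov_y"]/2));R=np.array(f["R"]);t=np.array(f["t"]);o=-R.T@t
for u,v,z in((405,135,0),(357,95,0),(352,92,20),(355,88,60)):
    d=R.T@[(u-f["cx"])/fo,(v-f["cy"])/fo,1];print(u,v,(o+d*(z-o[2])/d[2]).round())
E
```

```text
[466.19 178.59 409.44] [-156.43   -1.39    0.4 ] [0.3 1.  0.2] 59.0
[[267.7, 232.0], [267.5, 194.2], [267.3, 152.1]]
[465.7  179.33 408.09] [-156.18   -1.2     0.4 ] [-0.2  0.5  0.5] 59.0
[[358.4, 138.4], [368.5, 128.7], [378.9, 119.0]]
405 135 [436. 504.   0.]
357 95 [203. 482.   0.]
352 92 [200. 459.  20.]
355 88 [225. 447.  60.]
```

View pics/w10.png

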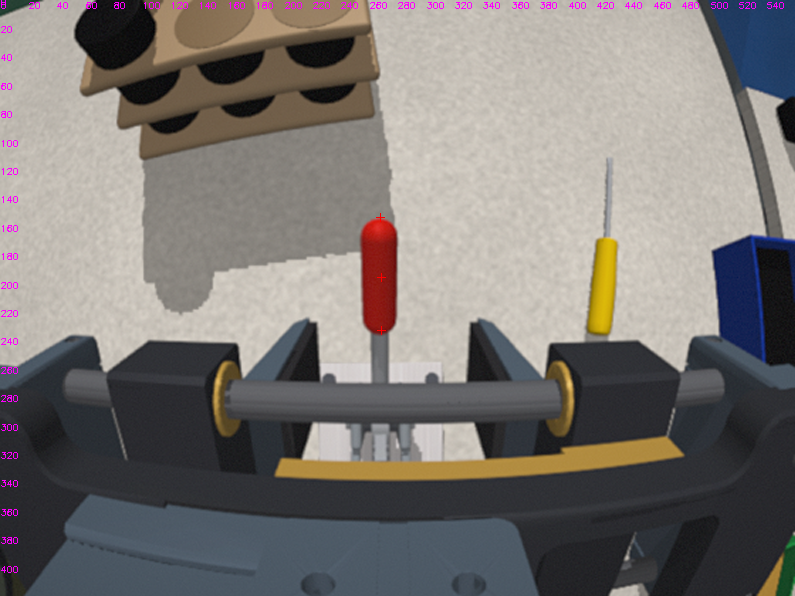

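View pics/sc10.png

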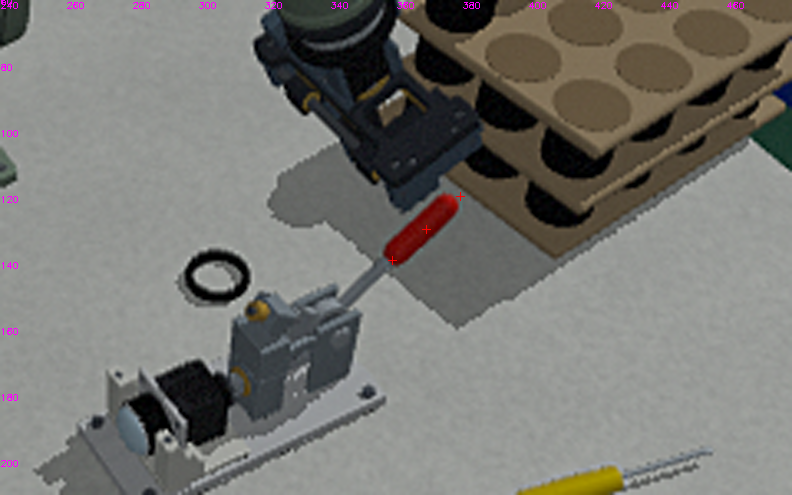

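The crate stays beyond y≈450, and the red grip matches the prediction within ~2 px. I'll approach perpendicular to the lever at 36° tilt.

{"op": "jog_arm", "data": {"series": [[[0,-2,-15],[0.08,0.01,0],0.65],[[-1,-4,-35],[0.16,0.02,0],0.65],[[-1.8,-7,-55],[0.213,0.02,0.005],0.65],[[-1.8,-7.6,-75],[0.213,0.02,0.005],0.65],[[-1.8,-7.6,-75.6],[0.213,0.02,0.005],0.65]]}}

```text
time_s: 12.87
ee_pos: [462.6, 168.1, 327.2]
ee_rot: [-144.9, 0.4, 0.6]
force: [-0.5, -0.5, -0.2]
gripper_width: 59.1
```

```bash
cat > lev.py <<'E'
from h import *
AX=np.array([464.85,219.2,80.])
s=telemetry.state();R=Rn.from_euler('xyz',s["ee_rot"],degrees=True).as_matrix()
g=R@[0,0,172]+s["ee_pos"];d=g-AX
print(round(s["time_s"],2),"tcp",s["ee_pos"].round(1),s["ee_rot"].round(2),"F",s["force"].round(1),"w",round(s["gripper_width"],1))
print("grasp",g.round(1),"r",np.hypot(d[1],d[2]).round(1),"elev",np.degrees(np.arctan2(d[2],d[1])).round(2),"joint rad",(0.628-np.arctan2(d[2],d[1])).round(3),"tilt",(180+s["ee_rot"][0]).round(2))
E
python3 lev.py; python3 - <<'E'
from lk import *
N=(467,54.2,-89.25)
c,s=np.cos(np.radians(36)),np.sin(np.radians(36))
G=[(-165-r*c,0,80+r*s) for r in(72,110,148)]
look("w11",[(N,G)],k=1.42)
E
```

```text
12.87 tcp [462.6 168.1 327.2] [-144.9     0.43    0.57] F [-0.5 -0.5 -0.2] w 59.1
grasp [460.6 267.  186.5] r 116.7 elev 65.85 joint rad -0.521 tilt 35.1
[462.63 168.06 327.24] [-144.9     0.43    0.57] [-0.5 -0.5 -0.2] 59.1
[[282.6, 270.1], [282.4, 219.3], [282.2, 163.1]]
```

View pics/w11.png

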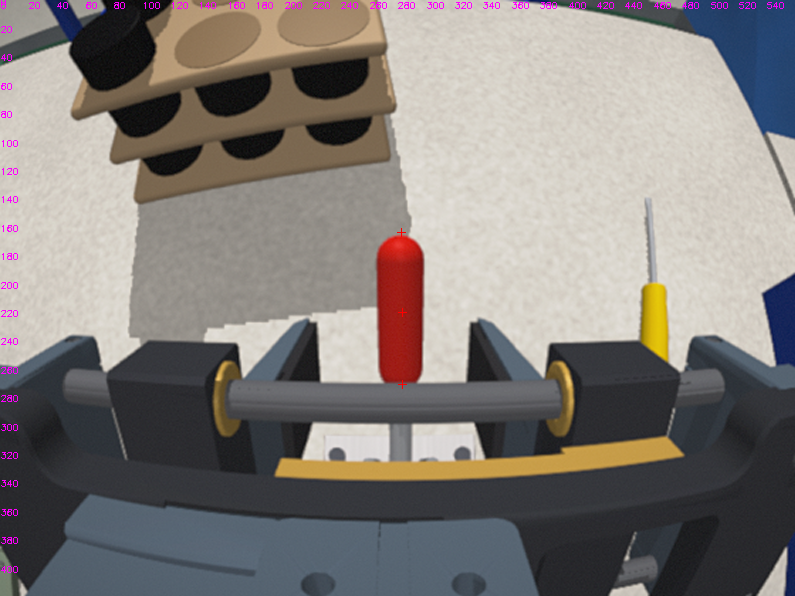

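{"op": "jog_arm", "data": {"series": [[[1,10,-11],[0.008,-0.004,0],0.65],[[2,20,-23],[0.015,-0.008,0],0.65],[[2,30,-34],[0.015,-0.008,0],0.65],[[2,38.5,-44],[0.015,-0.008,0],0.65],[[2,38.5,-44],[0.015,-0.008,0],0.65]]}}

```text
time_s: 13.33
ee_pos: [465.3, 208.0, 284.9]
ee_rot: [-144.0, -0.1, 0.7]
force: [0.0, -0.2, -0.2]
gripper_width: 59.1
```

```bash
python3 lev.py
```

```text
13.33 tcp [465.3 208.  284.9] [-1.4399e+02 -1.4000e-01  6.8000e-01] F [ 0.  -0.2 -0.2] w 59.1
grasp [464.4 309.1 145.8] r 111.4 elev 36.18 joint rad -0.003 tilt 36.01
```

{"op": "jog_arm", "data": {"series": [[[0,-0.5,-0.5],[0,0,0],0.3],[[0,-0.5,-0.5],[0,0,0],0.15],[[0,-0.5,-0.5],[0,0,0],0.1],[[0,-0.5,-0.5],[0,0,0],0.1],[[0,-0.5,-0.5],[0,0,0],0.1]], "squeeze": 35}}

```text
time_s: 13.75
ee_pos: [465.4, 207.2, 285.0]
ee_rot: [-144.0, -0.2, 0.7]
force: [-0.8, -0.3, 0.5]
gripper_width: 28.8
```

{"op": "jog_arm", "data": {"series": [[[0,0,0],[0,0,0],0.1],[[0,0,0],[0,0,0],0.1],[[0,0,0],[0,0,0],0.1],[[0,0,0],[0,0,0],0.1],[[0,0,0],[0,0,0],0.1]]}}

```text
time_s: 14.17
ee_pos: [464.4, 207.1, 285.0]
ee_rot: [-144.0, -0.1, 0.8]
force: [-4.7, -2.4, 3.5]
gripper_width: 21.2
```

```bash
python3 lev.py
```

```text
14.17 tcp [464.4 207.1 285. ] [-1.4396e+02 -5.0000e-02  7.6000e-01] F [-4.7 -2.4  3.5] w 21.2
grasp [463.2 308.3 145.9] r 110.8 elev 36.49 joint rad -0.009 tilt 36.04
```

```bash
python3 - <<'E'
import numpy as np
r=110.8
P=lambda e:np.array([r*np.cos(e)-172*np.sin(e),80+r*np.sin(e)+172*np.cos(e)])
R=np.radians
for e0 in(36,24,12):
    print(e0,[(round(-R(k*2.4),4),(P(R(e0-2.4*k))-P(R(e0))).round(1).tolist()) for k in range(1,6)])
E
```

```text
36 [(np.float64(-0.0419), [8.6, 0.3]), (np.float64(-0.0838), [17.1, 0.2]), (np.float64(-0.1257), [25.7, -0.2]), (np.float64(-0.1676), [34.2, -0.9]), (np.float64(-0.2094), [42.7, -2.1])]
24 [(np.float64(-0.0419), [8.4, -1.5]), (np.float64(-0.0838), [16.8, -3.3]), (np.float64(-0.1257), [25.1, -5.5]), (np.float64(-0.1676), [33.3, -8.0]), (np.float64(-0.2094), [41.4, -10.9])]
12 [(np.float64(-0.0419), [7.9, -3.2]), (np.float64(-0.0838), [15.8, -6.7]), (np.float64(-0.1257), [23.4, -10.6]), (np.float64(-0.1676), [30.9, -14.8]), (np.float64(-0.2094), [38.2, -19.3])]
```

The red grip is held at 21.2 mm opening. I'll press the lever along its arc to the first click.

{"op": "jog_arm", "data": {"series": [[[0,8.6,0.3],[-0.0419,0,0],0.1],[[0,17.1,0.2],[-0.0838,0,0],0.1],[[0,25.7,-0.2],[-0.1257,0,0],0.1],[[0,34.2,-0.9],[-0.1676,0,0],0.1],[[0,42.7,-2.1],[-0.2094,0,0],0.1]]}}

```text
time_s: 14.58
ee_pos: [464.2, 250.0, 283.2]
ee_rot: [-156.1, 0.1, 0.7]
force: [-3.1, -3.5, 2.8]
gripper_width: 21.1
```

```bash
python3 lev.py
```

```text
14.58 tcp [464.2 250.  283.2] [-1.5607e+02  1.0000e-01  7.5000e-01] F [-3.1 -3.5  2.8] w 21.1
grasp [463.1 319.7 126. ] r 110.5 elev 24.57 joint rad 0.199 tilt 23.93
```

Tracking well at about the first notch. Next is the second.

{"op": "jog_arm", "data": {"series": [[[0,8.4,-1.5],[-0.0419,0,0],0.1],[[0,16.8,-3.3],[-0.0838,0,0],0.1],[[0,25.1,-5.5],[-0.1257,0,0],0.1],[[0,33.3,-8.0],[-0.1676,0,0],0.1],[[0,41.4,-10.9],[-0.2094,0,0],0.1]]}}

```text
time_s: 15.0
ee_pos: [464.1, 291.6, 272.5]
ee_rot: [-168.2, 0.3, 0.7]
force: [-3.2, -1.7, 2.3]
gripper_width: 21.6
```

```bash
python3 lev.py; python3 - <<'E'
from lk import *
look("sc12",[],crop=(240,90,160,120),k=5,cam="scene")
look("si12",[],crop=(160,150,140,120),k=5,cam="side")
E
```

```text
15.0 tcp [464.1 291.6 272.5] [-168.17    0.25    0.7 ] F [-3.2 -1.7  2.3] w 21.6
grasp [462.9 326.9 104.2] r 110.3 elev 12.65 joint rad 0.407 tilt 11.83
[464.1  291.59 272.5 ] [-168.17    0.25    0.7 ] [-3.2 -1.7  2.3] 21.6
[464.11 292.31 271.77] [-168.33    0.26    0.82] [-1.4 -5.1  0.6] 21.5
```

View pics/sc12.png

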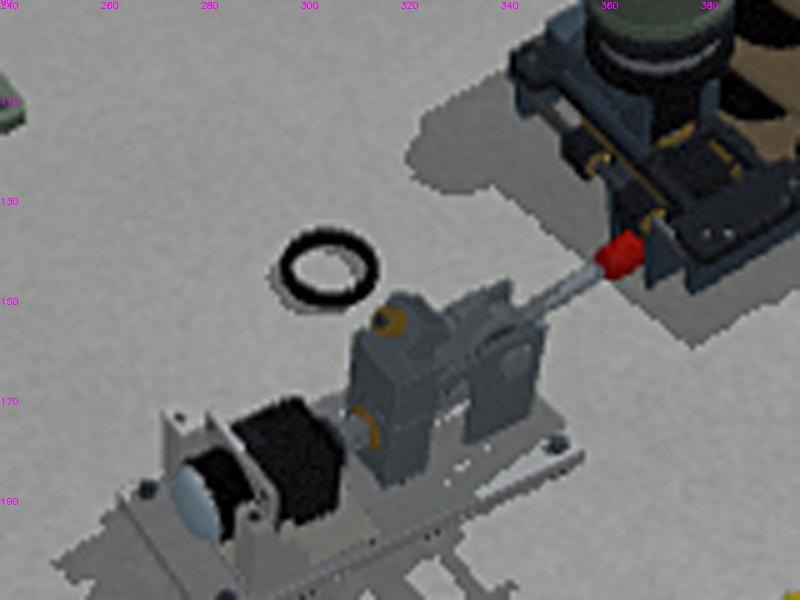

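View pics/si12.png

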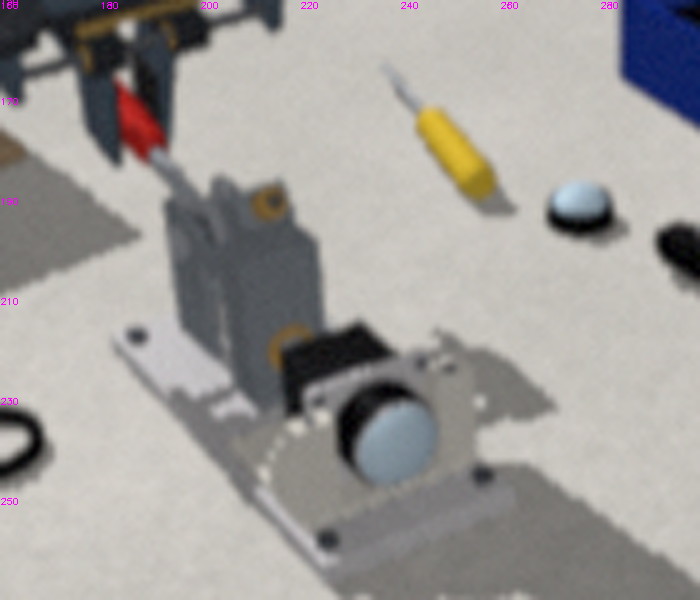

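At the second click, the lamp is clamped upright against the cheeks. I'll move on to the third.

```bash
python3 lev.py
```

```text
15.1 tcp [464.2 291.8 271.9] [-168.18    0.24    0.85] F [-1.7 -4.1  2.4] w 21.3
grasp [462.9 327.  103.6] r 110.4 elev 12.33 joint rad 0.413 tilt 11.82
```

{"op": "jog_arm", "data": {"series": [[[0,7.9,-3.2],[-0.0419,0,0],0.1],[[0,15.8,-6.7],[-0.0838,0,0],0.1],[[0,23.4,-10.6],[-0.1257,0,0],0.1],[[0,30.9,-14.8],[-0.1676,0,0],0.1],[[0,37.6,-18.9],[-0.206,0,0],0.1]]}}

```text
time_s: 15.52
ee_pos: [464.1, 329.5, 253.4]
ee_rot: [180.0, 0.4, 0.8]
force: [-2.7, -2.9, 1.8]
gripper_width: 21.3
```

```bash
python3 lev.py
```

```text
15.52 tcp [464.1 329.5 253.4] [179.98   0.41   0.76] F [-2.7 -2.9  1.8] w 21.3
grasp [462.9 329.5  81.4] r 110.3 elev 0.73 joint rad 0.615 tilt 359.98
```

{"op": "jog_arm", "data": {"series": [[[0,0,-0.3],[0,0,0],0.1],[[0,0,-0.3],[0,0,0],0.1],[[0,0,-0.3],[0,0,0],0.1],[[0,0,-0.3],[0,0,0],0.1],[[0,0,-0.3],[0,0,0],0.1]]}}

```text
time_s: 15.93
ee_pos: [464.1, 329.3, 253.4]
ee_rot: [-179.9, 0.4, 0.7]
force: [-2.0, -1.6, 2.6]
gripper_width: 20.9
```

```bash
python3 lev.py; python3 - <<'E'
from lk import *
c=np.cos
print(telemetry.state()["torque"].round(2))
N=(467,54.2,-89.25)
G=[(-165-r,0,80) for r in(72,110,148)]
look("sc13",[(N,G)],crop=(240,90,160,120),k=5,cam="scene")
look("si13",[(N,G)],crop=(160,140,140,120),k=5,cam="side")
look("w13",[(N,G)],k=1.42)
E
python3 lev.py
```

```text
15.93 tcp [464.1 329.3 253.4] [-179.93    0.41    0.7 ] F [-2.  -1.6  2.6] w 20.9
grasp [462.9 329.5  81.4] r 110.3 elev 0.75 joint rad 0.615 tilt 0.07
[-0.01  0.24  0.11]
[464.13 329.26 253.44] [-179.93    0.41    0.7 ] [-2.  -1.6  2.6] 20.9
[[359.9, 147.0], [370.5, 142.2], [380.8, 137.6]]
[464.15 329.29 253.42] [-179.95    0.41    0.71] [-3.  -0.6  1.9] 21.1
[[190.6, 185.2], [185.1, 180.1], [179.9, 175.2]]
[464.13 329.34 253.37] [-179.96    0.41    0.72] [-2.  -1.7  1.5] 21.4
[[278.1, 327.6], [278.1, 268.1], [278.1, 196.6]]
16.08 tcp [464.1 329.4 253.3] [-179.97    0.41    0.73] F [-3.2 -1.5  2.6] w 21.5
grasp [462.9 329.4  81.3] r 110.2 elev 0.69 joint rad 0.616 tilt 0.03
```

View pics/sc13.png

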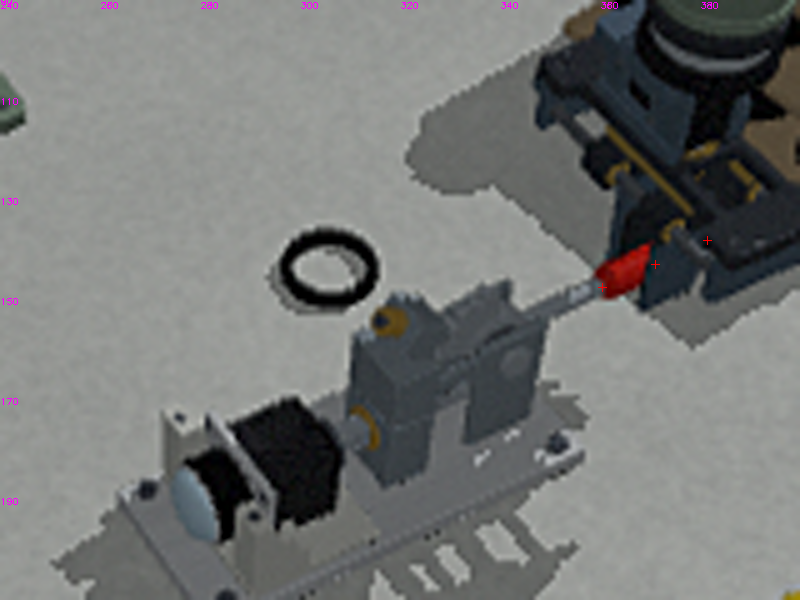

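View pics/si13.png

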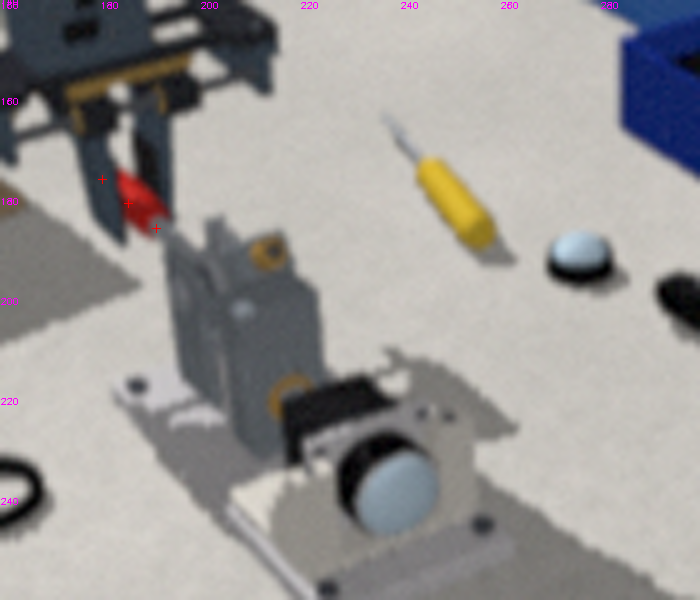

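View pics/w13.png

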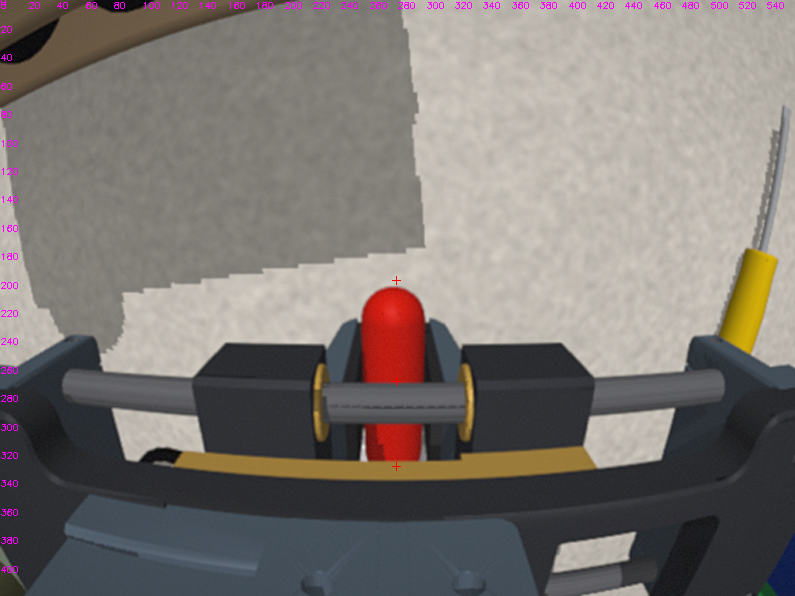

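The grip is at about 0.7° above level by kinematics, with a low push of ~2.5 N, just short of or at the notch. I'll press in small steps to find the force jump that marks the click.

{"op": "jog_arm", "data": {"series": [[[0,0,-0.4],[0,0,0],0.1],[[0,0,-0.8],[0,0,0],0.1],[[0,0,-0.8],[0,0,0],0.1],[[0,0,-0.8],[0,0,0],0.1],[[0,0,-0.8],[0,0,0],0.1]]}}

```text
time_s: 16.5
ee_pos: [464.1, 329.4, 252.6]
ee_rot: [-180.0, 0.4, 0.7]
force: [-3.1, -1.7, 4.1]
gripper_width: 21.2
```

```bash
python3 lev.py
```

```text
16.5 tcp [464.1 329.4 252.6] [-179.97    0.41    0.73] F [-3.1 -1.7  4.1] w 21.2
grasp [462.9 329.5  80.6] r 110.3 elev 0.32 joint rad 0.622 tilt 0.03
```

{"op": "jog_arm", "data": {"series": [[[0,0,-0.4],[0,0,0],0.1],[[0,0,-0.6],[0,0,0],0.1],[[0,0,-0.6],[0,0,0],0.1],[[0,0,-0.6],[0,0,0],0.1],[[0,0,-0.6],[0,0,0],0.1]]}}

```text
time_s: 16.92
ee_pos: [464.1, 329.4, 252.2]
ee_rot: [-180.0, 0.4, 0.7]
force: [-3.5, -1.7, 4.9]
gripper_width: 21.3
```

```bash
python3 lev.py
```

```text
16.92 tcp [464.1 329.4 252.2] [-179.98    0.4     0.73] F [-3.5 -1.7  4.9] w 21.3
grasp [462.9 329.4  80.2] r 110.2 elev 0.1 joint rad 0.626 tilt 0.02
```

{"op": "jog_arm", "data": {"series": [[[0,0,-0.4],[0,0,0],0.1],[[0,0,-0.6],[0,0,0],0.1],[[0,0,-0.6],[0,0,0],0.1],[[0,0,-0.6],[0,0,0],0.1],[[0,0,-0.6],[0,0,0],0.1]]}}

```text
time_s: 17.33
ee_pos: [464.1, 329.4, 251.9]
ee_rot: [-180.0, 0.4, 0.7]
force: [-2.3, -1.9, 5.2]
gripper_width: 21.2
```

```bash
python3 lev.py
```

```text
17.33 tcp [464.1 329.4 251.9] [-179.98    0.4     0.74] F [-2.3 -1.9  5.2] w 21.2
grasp [462.9 329.5  79.9] r 110.3 elev -0.06 joint rad 0.629 tilt 0.02
```

{"op": "jog_arm", "data": {"series": [[[0,0,-0.5],[0,0,0],0.1],[[0,0,-1],[0,0,0],0.1],[[0,0,-1],[0,0,0],0.1],[[0,0,-1],[0,0,0],0.1],[[0,0,-1],[0,0,0],0.1]]}}

```text
time_s: 17.75
ee_pos: [464.0, 329.4, 251.4]
ee_rot: [-180.0, 0.4, 0.7]
force: [-3.2, -2.3, 7.8]
gripper_width: 21.3
```

```bash
python3 lev.py
```

```text
17.75 tcp [464.  329.4 251.4] [-179.98    0.39    0.75] F [-3.2 -2.3  7.8] w 21.3
grasp [462.9 329.5  79.4] r 110.3 elev -0.29 joint rad 0.633 tilt 0.02
```

The push is now ~7.8 N at 0.63 rad, midway in the stated 5–12 N band at the third click. I'll hold here for a final check.

```bash
python3 - <<'E'
from lk import *
look("sc14",[],k=1.42,cam="scene")
look("si14",[],k=1.42,cam="side")
for _ in range(6): imaging.grab_frame("wrist")
E
python3 lev.py
```

```text
[464.04 329.42 251.44] [-179.98    0.39    0.75] [-3.2 -2.3  7.8] 21.3
[464.07 329.41 251.48] [-179.98    0.38    0.75] [-4.4 -1.7  7.1] 21.4
18.15 tcp [464.1 329.4 251.5] [-179.98    0.38    0.75] F [-2.8 -3.3  7.8] w 21.3
grasp [462.9 329.5  79.5] r 110.3 elev -0.26 joint rad 0.633 tilt 0.02
```

View pics/sc14.png

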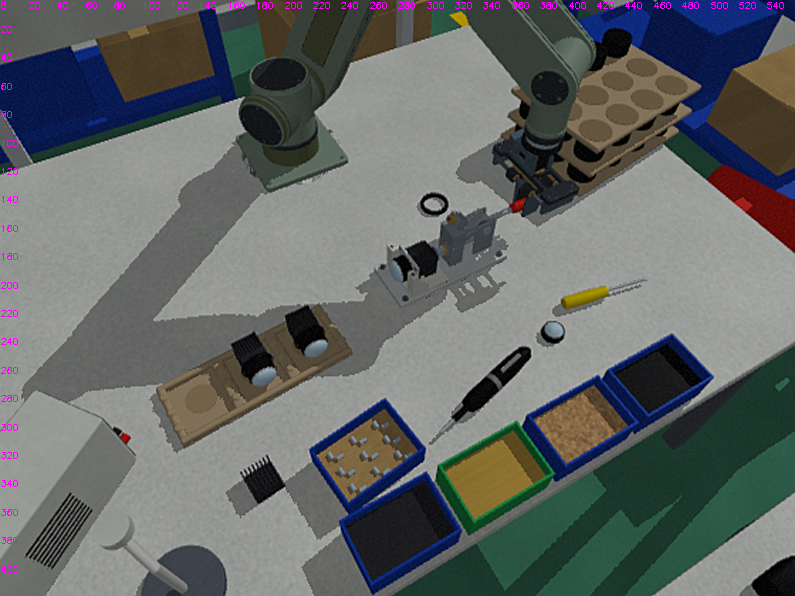

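View pics/si14.png

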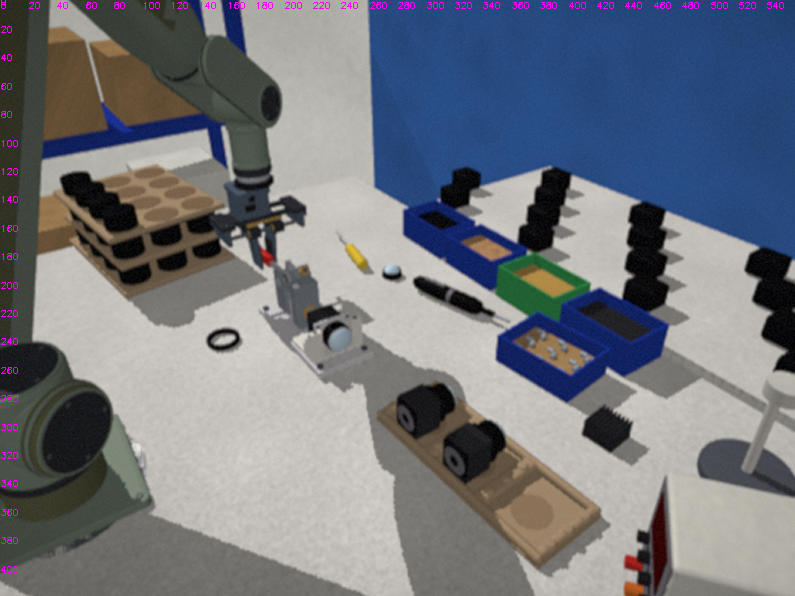

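The pose is stable. The lamp is clamped with its lens outward, and the round lamps and everything else are undisturbed. I'm handing the job in.

```bash
python3 -c "
from workcell import env;print(env.job_done())"; python3 lev.py
```

```text
the job is handed in; nothing more can be done
None
the job is handed in; nothing more can be done
```

The rectangular-flange lamp is clamped in the nest, and the fingers are still holding the lever down at the third click. I handed the job in at about 18 s of the 69 s allowed.

**Lamp:** I lifted it by its heat sink without touching the lens and lowered it into the nest with the lens facing away from the ram. On the way down the flange touched a lead-in with about 8 N; I shifted the lamp a couple of millimetres and it went in freely. It met the nest floor at 20.2 mm against the stated 20 mm, and I released it there. The pictures show it upright between the cheeks.

**Lever:** I gripped the red grip and pressed it along its arc through the first and second clicks to the third.
- **Position:** the lever angle worked out from the arm's pose was 0.633 rad against 0.628 for the third click, well short of the fourth at 0.838.
- **Force:** the push held at about 7–8 N for 0.4 s, within the 5–12 N expected at that click.
- **Unclear:** I first reached the third click with only about 2.5 N of push, less than expected. I pressed about 2 mm further; the force rose gradually, so I did not see the sharp jump that would mark the click exactly. The gripper could also sit up to about 1 mm off the bar's centre.

**Rest of the bench:** the last scene and side views show the two round-flanged lamps and the loose items where they were.

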